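Change the feed roller in its split bearings

ROBOT

A 6-joint arm with a two-finger parallel gripper is mounted at the origin on a cart in front of the work surface, level with it; the furniture and walls round the work are solid. World frame = base frame: x ahead of the robot, y to its left, z up, the work surface at z = 0. Lengths are in m, angles in degrees, forces in N, time in s.
With the tool pointing down it reaches from about 0.4 to 0.825 m from the base axis. Payload 7 kg.
Tool frame: the origin (TCP) lies at the very end of the fingers, on their centre line; the grasp point (between the pads) lies 19 mm behind it; z points along the fingers, y is the line along which they close (so a half turn about z gives the same grasp; the last joint's range is limited). The gripper opens to 88 mm and grips with 3 to 60 N. Pads are 19 mm wide; open, the fingers measure 130 mm over their backs; the gripper's body (78 mm by 193 mm) begins 47 mm behind the grasp point.
Start: joints at [-59.926, 20.546, 0.682, 0, -70.136, -16.507], TCP at [0.158, -0.656, 0.193] pointing down, gripper open.
Joint ranges: [-176.03, 176.03], [-82.01, 121.73], [-58.28, 71.71], [-173.87, 95.51], [-174.79, -0.11], [-173.66, 173.66]. Speed limits (degrees/s): [136.94, 136.94, 172.46, 180, 180, 180].

INTERFACE

Orientations are given as [roll, pitch, yaw] about the fixed x, y, z axes, in that order (R = Rz(yaw) Ry(pitch) Rx(roll)).
In Python, from plant import get_obs, snapshot, camera_params, close_job, boxes_of, cut_out, landmark_of gives the robot as it stands.
- The arm moves only by the shell command python3 -m inch 'ROWS' [OPENING]. ROWS is text: rows parted by semicolons, each of 6 numbers parted by spaces: the shift along the tool's x, y, z in units of 30 cm (1.0 is 30 cm), then the turn, a rotation vector about the tool's x, y, z in units of pi rad (1.0 is pi rad). A call has 1 to 10 rows; each row is the pose to reach, as a shift and turn from the pose commanded when the call began, along the tool's axes at that moment, turning the shorter way round; what a row does not reach only later rows make up. A row lasts 1/12 s, in which the tool goes at most 41.7 mm and 7.16 degrees, less where a joint would pass 70% of its speed; a pose out of reach is approached as far as the arm can. A call with a number of a shift or a turn outside -1 to 1 is refused whole. A call with a gripper value outside its range is refused whole. OPENING is the closure, from -1 (fully open) to 1 (shut), set as the call begins (- or left out, the last holds). The fingers move at their own pace and stop on an object; the grip force is fixed at half the most. Time passes only in rows, so rows that repeat a pose let the fingers close. It gives the time, the measured TCP pose, the force, the opening and the grip force at its end, in the units of the state.
- get_obs(): the state, without advancing time (a new reading comes with each control period).
- snapshot(name): name is "scene" or "top" or "wrist"; returns the picture (384x512x3 uint8, red, green, blue); there is no depth.
- camera_params(name): a dict with "mtx" (3x3 intrinsics, pixels), "rvec" (rotation vector, rad) and "tvec" (3), from world to camera coordinates, as OpenCV has them. Camera axes: x right, y down, z forward; pixel columns grow to the right and rows downward; lengths in m; the calibration is good to about 2 mm. A picture is of the moment at which its call begins: read the wrist's pose just before it. camera_params takes no time and is no camera call; for the wrist camera it gives the pose at the moment of the call.
- close_job(): hands the job in; it is judged then, once.
Trained networks look in the newest picture that a camera, given by its name, has taken for a name from the list of things; names that differ only in an ending like _2 or _b are one class to them, and where a whole thing is asked for, a point or a joint stands for the part that bears it (a point fixed in the world has none). Each returns a list of dicts, best first, with "p" (0 to 1); they miss things now and then, are a little off and sometimes report something else, mostly with a low value. They report only what shows in the picture. A call takes as long as a camera call. They do not tell look-alikes from the thing itself.
- boxes_of(camera, thing): "rect" ([left, top, width, height] in pixels, round what is visible of it).
- cut_out(camera, thing): "pixels" (384x512 bool, what is visible of it) and "rect" ([left, top, width, height] in pixels, round what is visible of it).
- landmark_of(camera, thing): "uv" ([column, row] in pixels: a listed point, or the origin of a listed thing).
The state is a dict: "clock": time; "joint_pos": joint angles; "qvel": joint speeds; "tau": joint torques, N m; "tool_pos": TCP position; "orientation": TCP orientation; "force": force on the tool from outside, world axes, zero at the start; "moment": the same for the moment, N m; "opening": finger opening in m; "gripper_force": force on a finger pad.
Only numpy, scipy, OpenCV 4.12 (cv2) and the standard library are available. Lean on these libraries where they do the work, as an engineer would, in place of code of your own. Each camera call takes 0.05 s, during which the arm holds its last target. There are 200 camera calls.

TASK

The smooth feed roller in the bearing stand has to be replaced by the ribbed one; the cap bolts are already out. Lay both bearing caps in the parts tray, lift the smooth roller out and lay it centred on the empty wooden rest, lower the ribbed roller into the bearings, centred, and then put each cap back flat and centred on its own bearing, the wide cap on the wide pedestal and the narrow cap on the narrow one. Set the rollers down gently, do not drop them.

Things in the scene. Friction and masses are not known exactly. Their poses are not given: they have to be found in the camera images.
- bearing_stand: fixed dark steel base plate 106 x 270 mm, 12 mm thick, carrying the two bearing pedestals. Origin at the centre of its underside on the bench, z up, y along the roller's axis. A roller in the bearings lies along y with its axis 61 mm above the origin, its middle over the origin.
- wide_pedestal: the wide bearing pedestal, fixed on the stand 90 mm from its centre at either end, grey, 36 mm along y (roller axis), 78 mm across x. Origin: centre of the foot's underside, 12 mm above the bench; z up. Flat top for the cap at z = 50 mm with a half-round bore, radius 11 mm, along y. Lips 8 mm high, inner faces at x = +-33 mm, hold the 60 mm wide cap with 3 mm play each side.
- narrow_pedestal: the narrow bearing pedestal, fixed on the stand 90 mm from its centre at either end, grey, 22 mm along y (roller axis), 78 mm across x. Origin: centre of the foot's underside, 12 mm above the bench; z up. Flat top for the cap at z = 50 mm with a half-round bore, radius 11 mm, along y. Lips 8 mm high, inner faces at x = +-33 mm, hold the 60 mm wide cap with 3 mm play each side.
- wide_cap: wide, loose grey bearing cap, 0.16 kg, unbolted on the wide pedestal. Flat faces 36 mm apart across y (roller axis); flange 60 mm across x, 14 mm high; arch 38 mm across x to z = 27, 24 mm to z = 35 mm. Origin: centre of the flat underside, z up; alike either way round. The journal passes out of the y faces up to z = 9 mm: when gripping across y keep the fingertips above z = 12 mm.
- narrow_cap: narrow, loose grey bearing cap, 0.11 kg, unbolted on the narrow pedestal. Flat faces 22 mm apart across y (roller axis); flange 60 mm across x, 14 mm high; arch 38 mm across x to z = 27, 24 mm to z = 35 mm. Origin: centre of the flat underside, z up; alike either way round. The journal passes out of the y faces up to z = 9 mm: when gripping across y keep the fingertips above z = 12 mm.
- smooth_roller: the old, loose roller, with a plain smooth steel drum, 0.55 kg: drum 84 mm long, 40 mm diameter, on steel journals of 20 mm diameter, 232 mm long overall, shoulders of 28 mm diameter beside the drum. Origin: middle of its axis; y along the axis (x, z roll with it). Both ends alike. Grip from above across the middle of the drum. It starts in the bearing stand, under the caps.
- ribbed_roller: the new, loose roller, with an aluminium drum of seven raised ribs, 0.6 kg: drum 84 mm long, 48 mm diameter, on steel journals of 20 mm diameter, 232 mm long overall, shoulders of 28 mm diameter beside the drum. Origin: middle of its axis; y along the axis (x, z roll with it). Both ends alike. Grip from above across the middle of the drum. It starts on one of the wooden rests.
- new_rest: wooden roller rest, fixed: board 80 (x) x 150 (y) x 12 mm with two V-notched uprights, 54 mm high, 14 mm thick, at y = +-62 mm, that carry a roller by its journals. Origin: centre of the board's underside, z up; a roller lies along y, centred, its axis at z = 46 mm. The ribbed roller starts on this one.
- empty_rest: wooden roller rest, fixed: board 80 (x) x 150 (y) x 12 mm with two V-notched uprights, 54 mm high, 14 mm thick, at y = +-62 mm, that carry a roller by its journals. Origin: centre of the board's underside, z up; a roller lies along y, centred, its axis at z = 46 mm. This one is empty at the start; the smooth roller goes here.
- parts_tray: shallow parts tray, fixed, aluminium with a black mat: 125 mm (x) by 210 mm (y) outside, walls 3 mm thick and 14 mm high, floor 4 mm above the bench. Origin at the centre of its underside, z up. Room for both caps side by side along y.
Not all that is in view belongs to the job. Leave any purple look-alike of the narrow_cap alone.

How it is judged (in metres and radians):
On the way, in this order (a step that is already met when the one before it is completed fails the run):
1. both caps lie in the parts tray, the smooth roller still in the bearings (x of wide_cap in the frame of parts_tray between -0.06 and 0.06 m and y of wide_cap in the frame of parts_tray between -0.102 and 0.102 m and z of each of wide_cap, narrow_cap in the frame of parts_tray below 0.009 m and angle between each of wide_cap, narrow_cap's own z axis and vertical below 0.12 rad and x of narrow_cap in the frame of parts_tray between -0.06 and 0.06 m and y of narrow_cap in the frame of parts_tray between -0.102 and 0.102 m and horizontal distance between smooth_roller and bearing_stand below 0.012 m and angle between the y axis of smooth_roller and the y axis of bearing_stand, either way round below 0.05 rad and z of smooth_roller in the frame of bearing_stand between 0.058 and 0.0645 m), for 0.2 s.
2. the smooth roller lies on the empty rest, the ribbed one not yet in the bearings (horizontal distance between smooth_roller and empty_rest below 0.012 m and angle between the y axis of smooth_roller and the y axis of empty_rest, either way round below 0.06 rad and z of smooth_roller in the frame of empty_rest between 0.042 and 0.05 m and not (horizontal distance between ribbed_roller and bearing_stand below 0.012 m and angle between the y axis of ribbed_roller and the y axis of bearing_stand, either way round below 0.05 rad and z of ribbed_roller in the frame of bearing_stand between 0.058 and 0.0645 m)), for 0.2 s.
3. the ribbed roller lies in the bearings, both caps still in the tray (horizontal distance between ribbed_roller and bearing_stand below 0.012 m and angle between the y axis of ribbed_roller and the y axis of bearing_stand, either way round below 0.05 rad and z of ribbed_roller in the frame of bearing_stand between 0.058 and 0.0645 m and x of wide_cap in the frame of parts_tray between -0.06 and 0.06 m and y of wide_cap in the frame of parts_tray between -0.102 and 0.102 m and z of each of wide_cap, narrow_cap in the frame of parts_tray below 0.009 m and angle between each of wide_cap, narrow_cap's own z axis and vertical below 0.12 rad and x of narrow_cap in the frame of parts_tray between -0.06 and 0.06 m and y of narrow_cap in the frame of parts_tray between -0.102 and 0.102 m), for 0.2 s.
At the end, for the whole second after the job is handed in: Ribbed roller in both bearings, middle within 12 mm of the stand's centre; smooth roller in the notches of the rest that was empty, within 12 mm of its centre; each cap flat between the lips of its own pedestal, within 8 mm of its centre and 3 mm in height; all released and at rest (horizontal distance between ribbed_roller and bearing_stand below 0.012 m and angle between the y axis of ribbed_roller and the y axis of bearing_stand, either way round below 0.05 rad and z of ribbed_roller in the frame of bearing_stand between 0.058 and 0.0645 m and horizontal distance between smooth_roller and empty_rest below 0.012 m and angle between the y axis of smooth_roller and the y axis of empty_rest, either way round below 0.06 rad and z of smooth_roller in the frame of empty_rest between 0.042 and 0.05 m and horizontal distance between wide_cap and wide_pedestal below 0.008 m and angle between the y axis of wide_cap and the y axis of wide_pedestal, either way round below 0.2 rad and angle between each of wide_cap, narrow_cap's own z axis and vertical below 0.06 rad and z of wide_cap in the frame of wide_pedestal between 0.047 and 0.0525 m and horizontal distance between narrow_cap and narrow_pedestal below 0.008 m and angle between the y axis of narrow_cap and the y axis of narrow_pedestal, either way round below 0.2 rad and z of narrow_cap in the frame of narrow_pedestal between 0.047 and 0.0525 m and linear speed of each of wide_cap, narrow_cap, smooth_roller, ribbed_roller below 0.02 m/s and contact force between the fingers and wide_cap below 0.3 N and contact force between the fingers and narrow_cap below 0.3 N and contact force between the fingers and smooth_roller below 0.3 N and contact force between the fingers and ribbed_roller below 0.3 N); the robot touches nothing.
It fails at once if a roller falls into its bearings or rest (faster than 0.45 m/s just above its seat) instead of being lowered ((horizontal distance between smooth_roller and empty_rest below 0.03 m and z of smooth_roller in the frame of empty_rest between 0.0475 and 0.06 m and linear speed of smooth_roller above 0.45 m/s) or (horizontal distance between ribbed_roller and bearing_stand below 0.03 m and z of ribbed_roller in the frame of bearing_stand between 0.0625 and 0.075 m and linear speed of ribbed_roller above 0.45 m/s)).
It also fails if it takes over 131 s, if anything falls off the work surface, if the arm or the gripper's body presses on something with over 40 N, if the wrist force passes 120 N, or if a joint passes its speed limit or range.

## Working session

There is one attempt and no reset: what is moved stays moved. The work goes in short steps, Python scripts to look and compute and a shell command to move; the robot and the scene stay as the last step left them, time stands still between calls to the robot, and variables do not carry over. Pictures are saved under pics/ and viewed, at most 14 in all, crops included, and the job is handed in when it is done.

```bash
mkdir -p pics; ls; python3 - <<'E'
from plant import *
import cv2
o=get_obs(); print(o)
for n in("scene","top"):
    im=snapshot(n); cv2.imwrite(f"pics/{n}0.png",im[:,:,::-1])
    p=camera_params(n); print(n,p)
    for t in["bearing_stand","wide_pedestal","narrow_pedestal","wide_cap","narrow_cap","smooth_roller","ribbed_roller","new_rest","empty_rest","parts_tray"]:
        print(t,[(round(d["p"],2),[round(float(x)) for x in d["uv"]]) for d in landmark_of(n,t)][:4])
E
```

```text
pics
{'clock': 0.0, 'joint_pos': array([-5.99250637e+01,  2.05904727e+01,  6.32274643e-01, -2.02145962e-02,
       -7.01345829e+01, -1.65065913e+01]), 'qvel': array([-0.03672222, -0.04658526, -0.00990829,  0.04020095, -0.01003656,
       -0.24608009]), 'tau': array([-9.62744116e-05, -5.82723212e+01,  2.93048126e+01,  6.99700847e+00,
        6.94215763e-03, -1.88081517e-04]), 'tool_pos': array([ 0.15819305, -0.65563333,  0.1919219 ]), 'orientation': array([ 1.79905643e+02, -8.14428861e-03, -1.66438533e+02]), 'force': array([ 0.29716602, -0.49025438, -0.88672325]), 'moment': array([-0.01539374,  0.03950134, -0.03191994]), 'gripper_force': 0.0, 'opening': 0.08764444576358792}
scene {'mtx': array([[365.80857263,   0.        , 263.56796566],
       [  0.        , 365.80857263, 186.62955404],
       [  0.        ,   0.        ,   1.        ]]), 'rvec': array([ 0.86558641, -2.23821794,  1.39095016]), 'tvec': array([0.45680653, 0.18412033, 0.71471584])}
bearing_stand [(0.94, [325, 200])]
wide_pedestal [(0.71, [344, 185])]
narrow_pedestal [(0.93, [303, 205]), (0.74, [344, 183])]
wide_cap [(0.
[... 279 characters left out ...]
62865 ,   0.        , 257.73318586],
       [  0.        , 458.8862865 , 198.90110962],
       [  0.        ,   0.        ,   1.        ]]), 'rvec': array([ 2.19295511, -2.14520069,  0.12699131]), 'tvec': array([0.09384584, 0.49396188, 1.10249101])}
bearing_stand [(0.79, [321, 225])]
wide_pedestal [(0.85, [358, 229]), (0.58, [288, 219])]
narrow_pedestal [(0.44, [289, 220])]
wide_cap [(0.97, [361, 225]), (0.32, [330, 222])]
narrow_cap [(0.79, [145, 209]), (0.71, [147, 264]), (0.6, [288, 218])]
smooth_roller [(0.57, [326, 224])]
ribbed_roller [(0.76, [322, 150])]
new_rest [(0.92, [320, 153])]
empty_rest [(0.94, [212, 145]), (0.65, [323, 149])]
parts_tray [(0.98, [214, 220]), (0.5, [286, 222])]
```

View pics/top0.png

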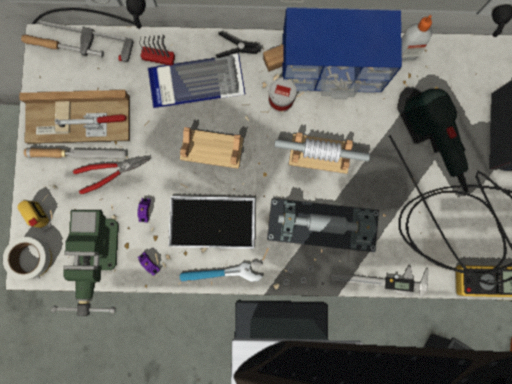

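View pics/scene0.png

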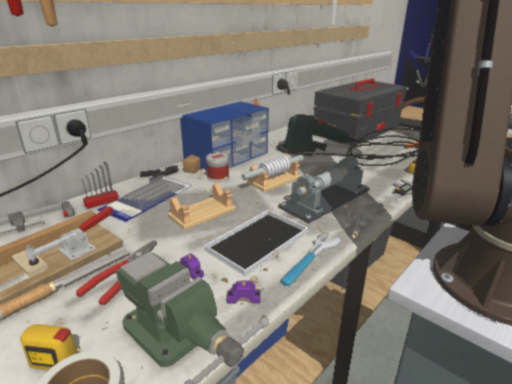

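Candidates for the narrow cap in the top picture: purple at (145,209) and (148,262), both look-alikes; grey at (288,218), on the stand's left pedestal, which is the real one. The wide cap is grey at (361,225). The tray is at (213,221), the empty rest at (212,147), and the ribbed roller on its rest at (322,150).

```bash
cat > h.py <<'E'
from plant import *
import cv2, numpy as np
from scipy.spatial.transform import Rotation as R
def ray(cam,uv,z,p=None):
    p=p or camera_params(cam); M=cv2.Rodrigues(np.array(p["rvec"]))[0]; t=np.array(p["tvec"])
    c=-M.T@t; d=M.T@np.linalg.inv(p["mtx"])@np.array([uv[0],uv[1],1.]); return c+d*(z-c[2])/d[2]
def proj(cam,P,p=None):
    p=p or camera_params(cam); return cv2.projectPoints(np.array(P,float).reshape(-1,3),p["rvec"],p["tvec"],p["mtx"],None)[0].reshape(-1,2)
def rel(pos,yaw=None):
    """shift (tool axes, /0.3) and turn about z (/pi) to bring TCP to pos with tool-down, closing line along yaw (deg, mod 180)"""
    o=get_obs(); T=R.from_euler("xyz",o["orientation"],degrees=True)
    s=T.inv().apply(np.array(pos)-o["tool_pos"])/.3
    G=T
    if yaw is not None:
        ty=T.apply([0,1,0]); cur=np.degrees(np.arctan2(ty[1],ty[0])); dy=(yaw-cur+90)%180-90
        b=[R.from_euler("z",k,degrees=True)*T for k in (dy,)][0]
        G=R.from_euler("xyz",[180,0,b.as_euler("xyz",degrees=True)[2]],degrees=True)
    w=(T.inv()*G).as_rotvec()/np.pi
    return np.round(s,4),np.round(w,4)
E
python3 - <<'E'
from h import *
im=snapshot("top")
big=cv2.resize(im[100:260,160:400],None,fx=3.3,fy=3.3,interpolation=cv2.INTER_CUBIC); cv2.imwrite("pics/c1.png",big[:,:,::-1])
for t,z in [("bearing_stand",.012),("parts_tray",.014),("empty_rest",.03),("new_rest",.03),("ribbed_roller",.046),("smooth_roller",.061),("wide_cap",.08),("narrow_cap",.08)]:
    for d in cut_out("top",t)[:3]:
        if d["p"]<.4: continue
        cs=cv2.findContours(d["pixels"].astype(np.uint8),0,2)[0]; c=max(cs,key=cv2.contourArea)
        q=np.array([ray("top",u,z)[:2] for u in cv2.boxPoints(cv2.minAreaRect(c))])
        e=q[1]-q[0],q[2]-q[1]; L=max(e,key=np.linalg.norm)
        print(t,round(d["p"],2),d["rect"],"ctr",q.mean(0).round(4),"size",[round(float(np.linalg.norm(v)),3) for v in e],"yaw long",round(float(np.degrees(np.arctan2(L[1],L[0]))%180),1))
E
```

```text
bearing_stand 0.84 [267.7, 197.6, 111.7, 54.5] ctr [ 0.4027 -0.0573] size [0.049, 0.162] yaw long 84.9
bearing_stand 0.48 [351.3, 211.7, 21.5, 38.6] ctr [ 0.3905 -0.1446] size [0.039, 0.055] yaw long 59.0
parts_tray 0.8 [170.7, 194.8, 83.6, 53.9] ctr [0.4335 0.2188] size [0.214, 0.129] yaw long 91.3
parts_tray 0.63 [267.3, 199.7, 112.9, 50.6] ctr [ 0.4044 -0.0506] size [0.044, 0.144] yaw long 84.9
empty_rest 0.84 [178.7, 125.8, 66.3, 40.1] ctr [0.6181 0.2232] size [0.083, 0.149] yaw long 82.7
new_rest 0.95 [290.1, 130.9, 63.1, 43.7] ctr [ 0.589  -0.0446] size [0.042, 0.151] yaw long 82.9
ribbed_roller 0.95 [277.3, 139.4, 93.6, 18.7] ctr [ 0.6149 -0.0488] size [0.045, 0.231] yaw long 84.1
ribbed_roller 0.64 [350.3, 209.1, 21.0, 39.5] ctr [ 0.392  -0.1358] size [0.036, 0.053] yaw long 55.4
smooth_roller 0.68 [282.1, 215.6, 74.3, 15.9] ctr [ 0.4346 -0.0582] size [0.04, 0.148] yaw long 83.7
wide_cap 0.96 [353.1, 211.0, 20.7, 30.1] ctr [ 0.4258 -0.1488] size [0.042, 0.061] yaw long 179.6
narrow_cap 0.62 [136.4, 253.4, 22.9, 20.8] ctr [0.331  0.3555] size [0.026, 0.056] yaw long 41.5
narrow_cap 0.55 [282.5, 206.0, 11.7, 26.9] ctr [0.4416 0.0316] size [0.06, 0.024] yaw long 176.5
narrow_cap 0.51 [136.7, 198.7, 13.8, 26.5] ctr [0.4558 0.3721] size [0.056, 0.028] yaw long 175.3
```

View pics/c1.png

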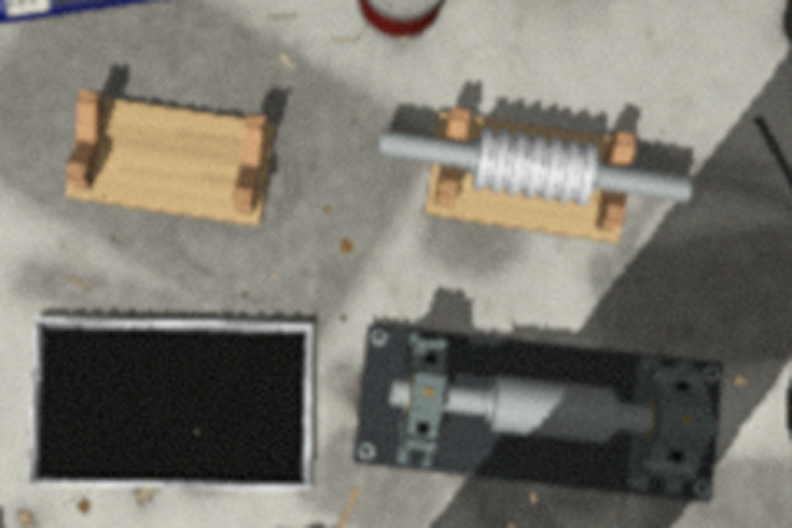

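The crop shows the grey narrow cap at the left end of the stand and the wide cap at the right, with both rests and the tray clear. I'll work out the stand pose from its four corners, and the rests from the board edges.

```bash
python3 - <<'E'
from h import *
f=lambda c,z:ray("top",(160+(c[0]+.5)/3.3-.5,100+(c[1]+.5)/3.3-.5),z)[:2]
for n,cs,z in [("stand",[(372,320),(722,361),(710,500),(355,462)],.012),("tray",[(37,316),(316,318),(312,485),(33,481)],.014)]:
    q=np.array([f(c,z) for c in cs]); L=(q[0]-q[1]+q[3]-q[2])
    print(n,q.mean(0).round(4),np.linalg.norm(L)/2,[np.linalg.norm(q[0]-q[3]).round(3),np.linalg.norm(q[1]-q[2]).round(3)],np.degrees(np.arctan2(L[1],L[0])).round(2))
for n,a,b,z in [("ribbed ends",(380,145),(691,187),.046),("caps hole mid",(428,391),(686,420),.092),
 ("empty front edge",(66,196),(262,224),.012),("new front edge",(428,212),(617,241),.012)]:
    p,q=f(a,z),f(b,z); v=p-q; print(n,((p+q)/2).round(4),np.linalg.norm(v).round(4),np.degrees(np.arctan2(v[1],v[0])).round(2),p.round(4),q.round(4))
E
```

```text
stand [ 0.4344 -0.0591] 0.2664845135330996 [np.float64(0.108), np.float64(0.105)] 84.86
tray [0.4364 0.2151] 0.2088822494695442 [np.float64(0.124), np.float64(0.125)] 90.65
ribbed ends [ 0.6137 -0.0497] 0.2327 83.51 [0.6269 0.0659] [ 0.6006 -0.1653]
caps hole mid [ 0.4335 -0.0591] 0.1814 84.84 [0.4416 0.0313] [ 0.4253 -0.1494]
empty front edge [0.5806 0.228 ] 0.1507 83.09 [0.5896 0.3028] [0.5715 0.1532]
new front edge [ 0.5742 -0.0451] 0.1455 82.48 [0.5837 0.027 ] [ 0.5646 -0.1172]
```

```bash
cat >> h.py <<'E'
def plan(*wps):
    """deltas for successive waypoints (x,y,z,yaw of closing line or None)"""
    o=get_obs(); P=o["tool_pos"]; T=R.from_euler("xyz",o["orientation"],degrees=True)
    for w in wps:
        G=T
        if w[3] is not None:
            ty=T.apply([0,1,0]); cur=np.degrees(np.arctan2(ty[1],ty[0])); dy=(w[3]-cur+90)%180-90
            G=R.from_euler("xyz",[180,0,(R.from_euler("z",dy,degrees=True)*T).as_euler("xyz",degrees=True)[2]],degrees=True)
        s=T.inv().apply(np.array(w[:3])-P)/.3
        d=np.linalg.norm(s)*.3; r=(T.inv()*G).as_rotvec()
        print(*s.round(3),*(r/np.pi).round(3)," rows>=",int(np.ceil(max(d/.0417,np.degrees(np.linalg.norm(r))/7.16))))
        P=np.array(w[:3]); T=G
E
python3 - <<'E'
from h import *
plan((.30,-.36,.25,84.85),(.434,-.0591,.25,84.85))
E
```

```text
-0.691 0.849 -0.19 -0.0 0.0 0.104  rows>= 8
-0.355 1.039 0.0 0.0 -0.0 0.0  rows>= 8
```

```bash
python3 -m inch '-0.691 0.849 -0.19 0 0 0.104;-0.691 0.849 -0.19 0 0 0.104;-0.691 0.849 -0.19 0 0 0.104;-0.691 0.849 -0.19 0 0 0.104;-0.691 0.849 -0.19 0 0 0.104;-0.691 0.849 -0.19 0 0 0.104;-0.691 0.849 -0.19 0 0 0.104;-0.691 0.849 -0.19 0 0 0.104;-0.691 0.849 -0.19 0 0 0.104;-0.691 0.849 -0.19 0 0 0.104'
python3 -m inch '-0.355 1 0 0 0 0;-0.355 1 0 0 0 0;-0.355 1 0 0 0 0;-0.355 1 0 0 0 0;-0.355 1 0 0 0 0;-0.355 1 0 0 0 0;-0.355 1 0 0 0 0;-0.355 1 0 0 0 0;-0.355 1 0 0 0 0;-0.355 1 0 0 0 0'
python3 - <<'E'
from h import *
o=get_obs(); print(o["tool_pos"],o["orientation"],o["joint_pos"],o["clock"])
p=camera_params("wrist"); im=snapshot("wrist"); cv2.imwrite("pics/w1.png",im[:,:,::-1])
for t,z in [("bearing_stand",0),("wide_cap",.062),("narrow_cap",.062),("smooth_roller",.061)]:
    for d in landmark_of("wrist",t): print(t,round(d["p"],2),np.round(d["uv"]),ray("wrist",d["uv"],z,p)[:2].round(4))
E
```

```text
clock: 2.38
tool_pos: [0.3016, -0.3584, 0.2511]
orientation: [-179.9, 0.2, 175.1]
force: [0.3, -1.0, -0.3]
opening: 0.0874
gripper_force: 0.0
clock: 3.22
tool_pos: [0.4335, -0.0704, 0.2493]
orientation: [-180.0, -0.1, 174.9]
force: [-0.6, 0.3, -0.3]
opening: 0.0874
gripper_force: 0.0
[ 0.43354132 -0.07039821  0.24931891] [-1.79969445e+02 -7.19079496e-02  1.74928800e+02] [ 1.66711233e+01 -4.48622887e+00 -2.17396498e+01  1.82548646e-03
 -7.28246899e+01 -1.11742844e+02] 3.2167
bearing_stand 0.42 [479. 141.] [0.4387 0.2125]
wide_cap 0.83 [183. 163.] [ 0.4247 -0.1523]
narrow_cap 0.75 [346. 166.] [0.4441 0.028 ]
smooth_roller 0.71 [264. 164.] [ 0.4339 -0.063 ]
```

View pics/w1.png

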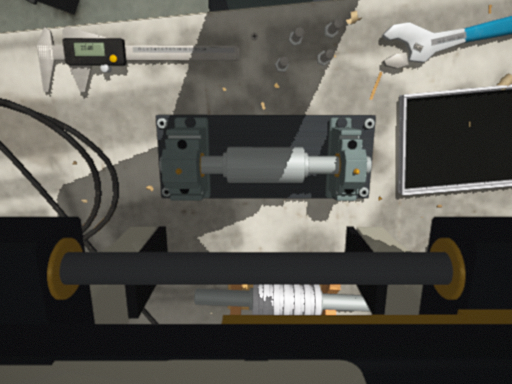

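The wrist picture shows the plate's corners at about (160,115), (377,115), (377,197) and (160,197), with the grey wide cap at (183,165) and the narrow cap at (350,163).

```bash
python3 - <<'E'
from h import *
p=camera_params("wrist")
q=np.array([ray("wrist",c,.012,p)[:2] for c in [(160,115),(377,115),(377,198),(160,198)]])
L=q[1]-q[0]+q[2]-q[3]; print(q.mean(0),np.linalg.norm(L)/2,np.degrees(np.arctan2(L[1],L[0])))
for t in("wide_cap","narrow_cap"):
    for d in cut_out("wrist",t)[:2]:
        c=max(cv2.findContours(d["pixels"].astype(np.uint8),0,2)[0],key=cv2.contourArea)
        r=cv2.minAreaRect(c); print(t,d["p"],d["rect"],r,ray("wrist",r[0],.075,p)[:2])
plan((.426,-.1492,.15,84.85),(.426,-.1492,.077,84.85))
E
```

```text
[ 0.43479992 -0.05715759] 0.27220507944943195 84.74393966540549
wide_cap 0.83 [161.4, 139.3, 40.6, 55.0] ((181.0, 165.5), (55.0, 40.0), 90.0) [ 0.42435882 -0.15302973]
wide_cap 0.45 [322.9, 118.3, 40.1, 82.8] ((343.814208984375, 137.28762817382812), (31.99563980102539, 39.046653747558594), 3.814074993133545) [0.41022849 0.02227009]
narrow_cap 0.76 [332.2, 139.0, 35.3, 54.7] ((351.7521667480469, 166.22314453125), (28.68963050842285, 55.278053283691406), 4.635463714599609) [0.44198364 0.02994913]
-0.001 -0.26 0.333 0.0 0.0 -0.001  rows>= 4
-0.0 -0.0 0.243 0.0 0.0 -0.0  rows>= 2
```

```bash
python3 -m inch '0 -0.257 0.33 0 0 0;0 -0.257 0.33 0 0 0;0 -0.257 0.33 0 0 0;0 -0.257 0.33 0 0 0;0 -0.257 0.33 0 0 0;0 -0.257 0.33 0 0 0' -0.136
python3 - <<'E'
from h import *
plan((.4262,-.1481,.077,84.85),(.4262,-.1481,.15,84.85),(.4365,.166,.15,90.6),(.4365,.166,.0205,90.6))
E
```

```text
clock: 4.07
tool_pos: [0.4266, -0.148, 0.1515]
orientation: [-180.0, 0.0, 174.8]
force: [-0.1, -0.3, 0.8]
opening: 0.0535
gripper_force: 0.0
0.002 -0.0 0.248 -0.0 0.0 -0.0  rows>= 2
0.0 0.0 -0.243 0.0 -0.0 0.0  rows>= 2
0.06 1.046 0.0 -0.0 0.0 -0.032  rows>= 8
0.0 -0.0 0.432 0.0 0.0 -0.0  rows>= 4
```

```bash
python3 -m inch '0 0 0.12 0 0 0;0 0 0.2 0 0 0;0 0 0.248 0 0 0;0 0 0.248 0 0 0;0 0 0.248 0 0 0'
python3 -m inch '0 0 0 0 0 0;0 0 0 0 0 0;0 0 0 0 0 0;0 0 0 0 0 0;0 0 0 0 0 0;0 0 0 0 0 0' 0.5
python3 -m inch '0 0 -0.03 0 0 0;0 0 -0.1 0 0 0;0 0 -0.26 0 0 0;0 0 -0.26 0 0 0;0 0 -0.26 0 0 0;0 0 -0.26 0 0 0'
```

```text
clock: 4.48
tool_pos: [0.4272, -0.147, 0.0776]
orientation: [-180.0, 0.1, 174.9]
force: [0.3, 1.0, 0.8]
opening: 0.0497
gripper_force: 0.0
clock: 4.98
tool_pos: [0.4263, -0.1475, 0.0768]
orientation: [180.0, 0.0, 174.8]
force: [0.5, -0.4, -0.0]
opening: 0.0226
gripper_force: 0.0
clock: 5.48
tool_pos: [0.4267, -0.1474, 0.1556]
orientation: [180.0, 0.1, 174.8]
force: [0.3, -0.3, -0.3]
opening: 0.0219
gripper_force: 0.0
```

```bash
python3 - <<'E'
from h import *
im=snapshot("top");a=cv2.resize(im[170:270,230:400],None,fx=4,fy=4)
b=cv2.resize(snapshot("scene")[130:230,260:400],None,fx=4,fy=4)[:, :560]
c=np.zeros((800,680,3),np.uint8); c[:400]=a; c[400:,:560]=b
cv2.imwrite("pics/d1.png",cv2.resize(c,None,fx=.75,fy=.75)[:,:,::-1])
E
```

```text
(no output)
```

View pics/d1.png

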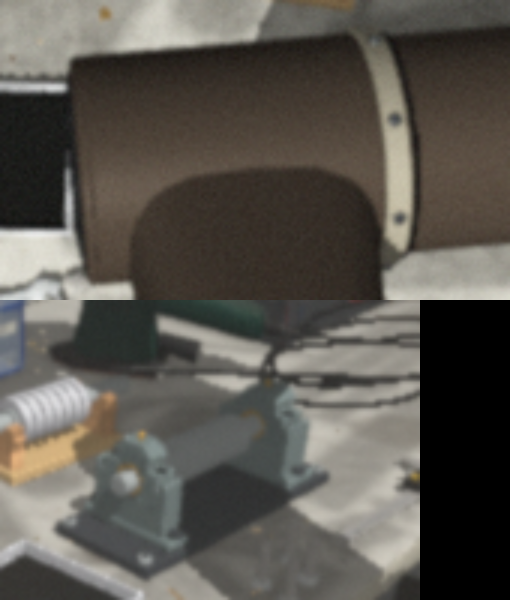

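The wide cap is still on its pedestal and the fingers closed on nothing. The arm isn't visible in the scene crop either, so I'll check where the tool really is.

```bash
python3 - <<'E'
from h import *
o=get_obs()
print(o["tool_pos"],o["joint_pos"],proj("scene",o["tool_pos"]),proj("top",o["tool_pos"]),o["clock"])
a=snapshot("scene");b=snapshot("wrist")
cv2.imwrite("pics/e1.png",cv2.resize(np.vstack([a,b]),(400,600))[:,:,::-1])
E
```

```text
[ 0.4256524  -0.14747505  0.15412173] [ 6.07567143e+00  7.62621403e-01 -2.96143965e+01 -1.63610519e-02
 -5.96622874e+01 -1.01232361e+02] [[351.64967505 138.12170258]] [[373.7062347  225.37858294]] 5.5833
```

View pics/e1.png

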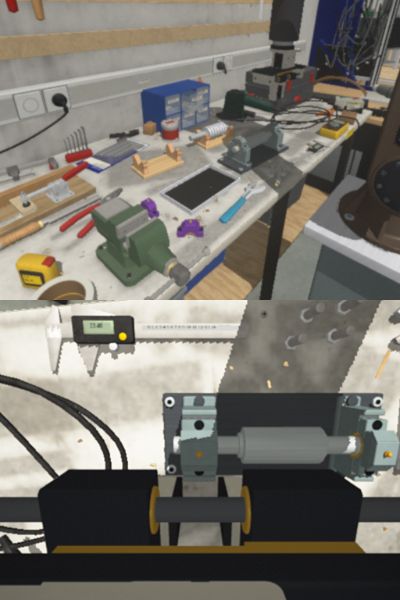

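```bash
python3 - <<'E'
from h import *
o=get_obs();p=camera_params("wrist");M=cv2.Rodrigues(np.array(p["rvec"]))[0];t=np.array(p["tvec"])
T=R.from_euler("xyz",o["orientation"],degrees=True)
print("cam pos",-M.T@t,"axis",M[2],"rel tool",T.inv().apply(-M.T@t-o["tool_pos"]), p["mtx"])
for k in(0,.019,.05,.1): print(k,proj("wrist",o["tool_pos"]-T.apply([0,0,k]),p))
im=snapshot("wrist"); cv2.imwrite("pics/w2.png",im[:,:,::-1]); cv2.imwrite("pics/s2.png",cv2.resize(snapshot("scene")[0:230,260:440],None,fx=3,fy=2.6)[:,:,::-1])
for d in cut_out("wrist","wide_cap")[:1]: print(d["rect"],ray("wrist",(d["rect"][0]+d["rect"][2]/2,d["rect"][1]+d["rect"][3]/2),.08,p))
E
```

```text
cam pos [ 0.35873366 -0.14253304  0.34470623] axis [ 0.25169209 -0.02287358 -0.96753702] rel tool [ 0.06728327 -0.0010889  -0.19085162] [[344.27434529   0.         255.78541627]
 [  0.         344.27434529 192.2439708 ]
 [  0.           0.           1.        ]]
0 [[257.63200569 220.47920885]]
0.019 [[257.81634528 232.3833268 ]]
0.05 [[258.21196299 257.93117598]]
0.1 [[259.32623502 329.88764512]]
[229.7, 151.1, 48.1, 74.6] [ 0.42431358 -0.15011487  0.08      ]
```

View pics/s2.png

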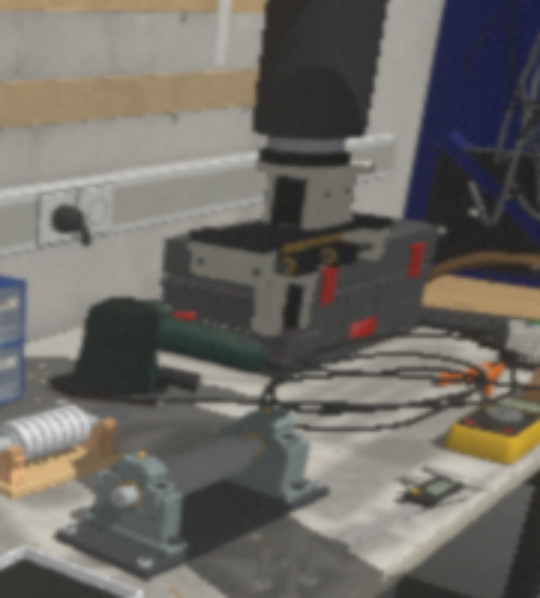

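View pics/w2.png

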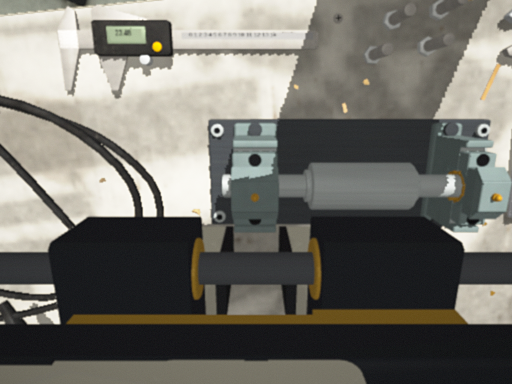

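The tool is above the wide cap as expected, yet nothing was gripped. I'll repeat the descent and close fully, recording pictures while it is down.

```bash
python3 -m inch '0 0 0 0 0 0;0 0 0 0 0 0;0 0 0 0 0 0;0 0 0 0 0 0;0 0 0 0 0 0;0 0 0 0 0 0;0 0 0 0 0 0;0 0 0 0 0 0' -0.136
python3 -m inch '0 0 0.12 0 0 0;0 0 0.2 0 0 0;0 0 0.26 0 0 0;0 0 0.26 0 0 0;0 0 0.26 0 0 0;0 0 0.26 0 0 0'
python3 - <<'E'
from h import *
cv2.imwrite("pics/t_a.png",snapshot("scene")[:,:,::-1]); cv2.imwrite("pics/t_b.png",snapshot("wrist")[:,:,::-1])
E
python3 -m inch '0 0 0 0 0 0;0 0 0 0 0 0;0 0 0 0 0 0;0 0 0 0 0 0;0 0 0 0 0 0;0 0 0 0 0 0;0 0 0 0 0 0;0 0 0 0 0 0;0 0 0 0 0 0;0 0 0 0 0 0' 1
python3 - <<'E'
from h import *
a=cv2.imread("pics/t_a.png");b=cv2.imread("pics/t_b.png")
c=snapshot("scene")[:,:,::-1];d=snapshot("wrist")[:,:,::-1]
f=lambda x:cv2.resize(x[60:230,270:440],(400,300),interpolation=cv2.INTER_CUBIC); g=lambda x:cv2.resize(x,(400,300))
cv2.imwrite("pics/f1.png",np.vstack([np.hstack([f(a),g(b)]),np.hstack([f(c),g(d)])]))
E
```

```text
clock: 6.5
tool_pos: [0.4262, -0.1475, 0.1545]
orientation: [180.0, 0.0, 174.8]
force: [-0.5, 0.1, 0.2]
opening: 0.0493
gripper_force: 0.0
clock: 7.0
tool_pos: [0.4271, -0.1476, 0.0775]
orientation: [-180.0, 0.1, 174.9]
force: [0.5, 0.6, 0.8]
opening: 0.05
gripper_force: 0.0
clock: 7.93
tool_pos: [0.4262, -0.1475, 0.0764]
orientation: [-180.0, -0.0, 174.8]
force: [0.4, 0.0, -0.7]
opening: 0.0
gripper_force: 0.0
```

View pics/f1.png

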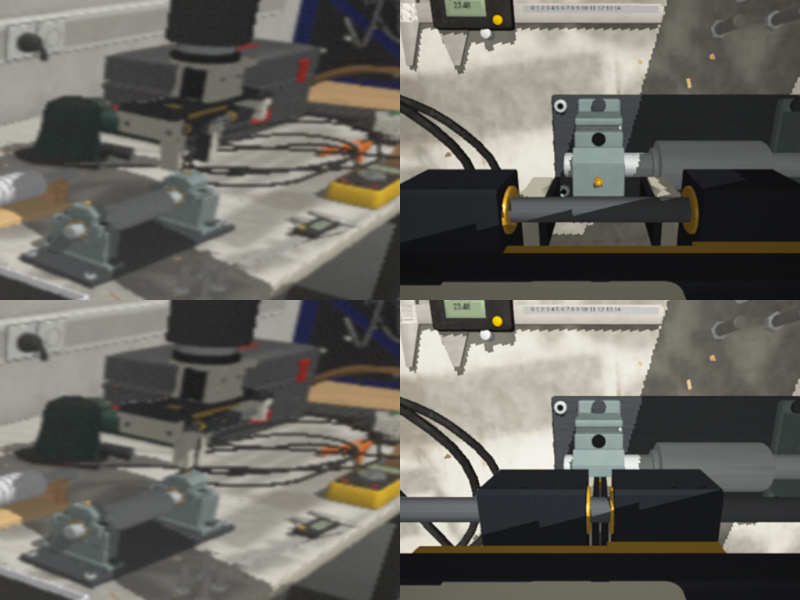

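The picture shows the closed fingers passing above the crown of the cap (orange pin), so the fingertips are higher than the reported z suggests. I'll touch the crown gently, since its height of 97 mm is known, to measure the offset.

```bash
python3 -m inch '0 0 0.007 0 0 0;0 0 0.013 0 0 0;0 0 0.02 0 0 0;0 0 0.02 0 0 0'
python3 - <<'E'
from h import *
o=get_obs();p=camera_params("wrist");T=R.from_euler("xyz",o["orientation"],degrees=True)
b=cv2.imread("pics/t_b.png")
for k in(0,.02,.04):
  for s in(-.025,.025):
    u=proj("wrist",o["tool_pos"]+T.apply([0,s,-k]),p)[0]; print(k,s,u.round(1)); cv2.circle(b,tuple(int(v) for v in u.round()),2,(0,0,255) if k==0 else (0,255,0),-1)
cv2.imwrite("pics/g1.png",cv2.resize(b[160:330,140:380],(792,561),interpolation=cv2.INTER_CUBIC))
E
```

```text
clock: 8.37
tool_pos: [0.4258, -0.1475, 0.0699]
orientation: [-180.0, -0.0, 174.8]
force: [0.4, 0.2, 0.1]
opening: 0.0004
gripper_force: 0.0
0 -0.025 [214.9 220.5]
0 0.025 [300.3 220.6]
0.02 -0.025 [210.6 233.1]
0.02 0.025 [305.  233.2]
0.04 -0.025 [205.2 248.7]
0.04 0.025 [310.8 248.8]
```

View pics/g1.png

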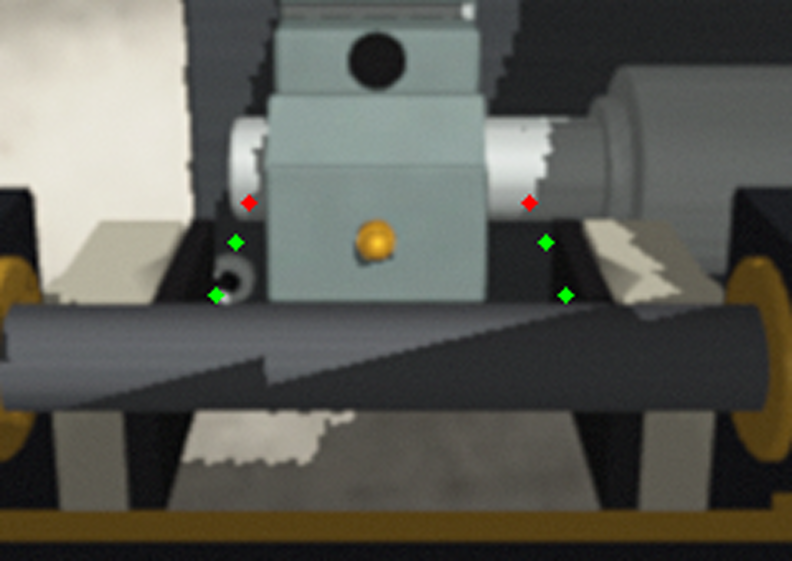

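The projected TCP marks (red, 50 mm apart) lie about 30 mm beyond the real fingertips at (215,220) and (550,222) in the crop. The real tips are therefore roughly 30 mm higher than reported, and I'll confirm that by touch.

```bash
for i in 1; do python3 -m inch '0 0 0.004 0 0 0;0 0 0.007 0 0 0;0 0 0.007 0 0 0' | egrep 'tool_pos|force'; python3 -m inch '0 0 0.004 0 0 0;0 0 0.007 0 0 0;0 0 0.007 0 0 0'| egrep 'tool_pos|force'; python3 -m inch '0 0 0.004 0 0 0;0 0 0.007 0 0 0;0 0 0.007 0 0 0'| egrep 'tool_pos|force'; done
```

```text
tool_pos: [0.4261, -0.1475, 0.0682]
force: [0.2, 0.0, -0.2]
gripper_force: 0.0
tool_pos: [0.426, -0.1475, 0.0661]
force: [-0.1, 0.9, 0.6]
gripper_force: 0.0
tool_pos: [0.426, -0.1475, 0.064]
force: [-0.0, -0.1, -0.2]
gripper_force: 0.0
```

```bash
python3 -m inch '0 0 0.004 0 0 0;0 0 0.007 0 0 0;0 0 0.007 0 0 0' | egrep 'tool_pos|force'; python3 -m inch '0 0 0.004 0 0 0;0 0 0.007 0 0 0;0 0 0.007 0 0 0'| egrep 'tool_pos|force'; python3 -m inch '0 0 0.004 0 0 0;0 0 0.007 0 0 0;0 0 0.007 0 0 0'| egrep 'tool_pos|force'
```

```text
tool_pos: [0.4263, -0.1476, 0.0635]
force: [-7.4, 3.7, 20.2]
gripper_force: 9.7
tool_pos: [0.4265, -0.1476, 0.0633]
force: [-16.3, 9.1, 45.1]
gripper_force: 22.4
tool_pos: [0.4266, -0.1477, 0.0632]
force: [-24.5, 14.5, 70.4]
gripper_force: 35.2
```

```bash
python3 -m inch '0 0 -0.03 0 0 0;0 0 -0.2 0 0 0;0 0 -0.2 0 0 0;0 0 -0.2 0 0 0;0 0 -0.2 0 0 0'
python3 - <<'E'
from h import *
o=get_obs();p=camera_params("wrist");T=R.from_euler("xyz",o["orientation"],degrees=True)
for k in(.027,.030,.033,.036):
  for dx in (0,.0095): print(k,dx,*[proj("wrist",o["tool_pos"]+T.apply([dx,s,-k]),p)[0].round(1) for s in(-.025,.025)])
q=camera_params("wrist")
d=cut_out("top","wide_cap")
im=snapshot("wrist")
for t in("wide_cap",): 
    print([(x["p"],x["rect"]) for x in boxes_of("wrist",t)],[x["uv"] for x in landmark_of("wrist",t)])
hsv=cv2.cvtColor(im,cv2.COLOR_RGB2HSV); m=cv2.inRange(hsv,(10,150,120),(30,255,255)); n,l,s,c=cv2.connectedComponentsWithStats(m)
for i in range(1,n):
    if 8<s[i][4]<150: print("orange",s[i],c[i].round(1),ray("wrist",c[i],.099,q).round(4))
E
```

```text
clock: 10.28
tool_pos: [0.4268, -0.1474, 0.1187]
orientation: [180.0, 0.1, 174.8]
force: [-0.1, 0.3, 0.3]
opening: 0.0006
gripper_force: 0.0
0.027 0 [208.9 238.1] [306.9 238.1]
0.027 0.0095 [208.2 220.5] [307.6 220.5]
0.03 0 [208.1 240.4] [307.8 240.4]
0.03 0.0095 [207.4 222.5] [308.5 222.5]
0.033 0 [207.3 242.8] [308.6 242.8]
0.033 0.0095 [206.6 224.6] [309.4 224.6]
0.036 0 [206.4 245.2] [309.6 245.2]
0.036 0.0095 [205.7 226.8] [310.4 226.8]
[(0.58, [224.0, 158.0, 56.1, 67.9])] [[252.6, 192.1]]
orange [138  32  12  12 110] [143.4  37.8] [ 0.3193 -0.2025  0.099 ]
orange [250 207   8   9  60] [253.7 211.3] [ 0.4274 -0.1498  0.099 ]
orange [239 247   3  50 105] [240.4 271.3] [ 0.4688 -0.1626  0.099 ]
orange [270 247   3  50 104] [271.2 271.7] [ 0.471 -0.142  0.099]
orange [498 285   9   7  49] [502.2 287.5] [0.497  0.0141 0.099 ]
```

Touch and picture agree: the fingertips end about 34 mm short of the reported TCP, along the tool axis only. I'll correct all heights by that amount and grip the wide cap at reported z ≈ 0.044.

```bash
python3 -m inch '0 -0.004 0 0 0 0;0 -0.004 0 0 0 0;0 -0.004 0 0 0 0;0 -0.004 0 0 0 0;0 -0.004 0 0 0 0;0 -0.004 0 0 0 0;0 -0.004 0 0 0 0;0 -0.004 0 0 0 0;0 -0.004 0 0 0 0' -0.136
python3 -m inch '0 0 0.12 0 0 0;0 0 0.2 0 0 0;0 0 0.23 0 0 0;0 0 0.249 0 0 0;0 0 0.249 0 0 0;0 0 0.249 0 0 0'
python3 -m inch '0 0 0 0 0 0;0 0 0 0 0 0;0 0 0 0 0 0;0 0 0 0 0 0;0 0 0 0 0 0;0 0 0 0 0 0;0 0 0 0 0 0' 1
```

```text
clock: 11.23
tool_pos: [0.4261, -0.1487, 0.1179]
orientation: [180.0, 0.0, 174.8]
force: [-0.1, -0.4, -0.0]
opening: 0.0485
gripper_force: 0.0
clock: 11.73
tool_pos: [0.4268, -0.1487, 0.0439]
orientation: [-180.0, 0.0, 174.9]
force: [0.3, -0.7, -0.2]
opening: 0.0497
gripper_force: 0.0
clock: 12.32
tool_pos: [0.4268, -0.1487, 0.044]
orientation: [180.0, 0.1, 174.9]
force: [-1.4, 2.0, 7.0]
opening: 0.0359
gripper_force: 30.0
```

```bash
python3 -m inch '0 0 -0.03 0 0 0;0 0 -0.1 0 0 0;0 0 -0.2 0 0 0;0 0 -0.25 0 0 0;0 0 -0.25 0 0 0;0 0 -0.25 0 0 0'
python3 - <<'E'
from h import *
plan((.4367,.0,.119,90.6),(.4367,.165,.119,90.6),(.4367,.165,-.013,90.6))
E
```

```text
clock: 12.82
tool_pos: [0.4264, -0.1486, 0.1192]
orientation: [180.0, 0.1, 174.8]
force: [-0.9, -0.3, -2.3]
opening: 0.0359
gripper_force: 30.0
0.01 0.496 0.001 0.0 0.001 -0.032  rows>= 4
-0.006 0.55 0.0 0.0 0.0 -0.0  rows>= 4
0.0 -0.0 0.44 0.0 0.0 0.0  rows>= 4
```

```bash
python3 -m inch '0.005 0.25 0 0 0 -0.016;0.01 0.496 0 0 0 -0.032;0.01 0.496 0 0 0 -0.032;0.01 0.496 0 0 0 -0.032;0.01 0.496 0 0 0 -0.032;0.01 0.496 0 0 0 -0.032;0.01 0.496 0 0 0 -0.032'
python3 -m inch '0 0.3 0 0 0 0;-0.006 0.55 0 0 0 0;-0.006 0.55 0 0 0 0;-0.006 0.55 0 0 0 0;-0.006 0.55 0 0 0 0;-0.006 0.55 0 0 0 0;-0.006 0.55 0 0 0 0;-0.006 0.55 0 0 0 0'
python3 -m inch '0 0 0.12 0 0 0;0 0 0.22 0 0 0;0 0 0.3 0 0 0;0 0 0.36 0 0 0;0 0 0.4 0 0 0;0 0 0.42 0 0 0;0 0 0.43 0 0 0;0 0 0.44 0 0 0;0 0 0.44 0 0 0;0 0 0.44 0 0 0'
```

```text
clock: 13.4
tool_pos: [0.4355, -0.0005, 0.1173]
orientation: [-180.0, -0.1, -179.4]
force: [0.0, -0.6, -1.1]
opening: 0.0355
gripper_force: 30.0
clock: 14.07
tool_pos: [0.4362, 0.1632, 0.1177]
orientation: [-180.0, -0.1, -179.5]
force: [-0.5, 0.1, -1.0]
opening: 0.036
gripper_force: 30.0
clock: 14.9
tool_pos: [0.437, 0.1649, -0.0132]
orientation: [180.0, 0.1, -179.4]
force: [0.1, 0.0, -0.8]
opening: 0.0358
gripper_force: 30.0
```

```bash
python3 -m inch '0 0 0.002 0 0 0;0 0 0.004 0 0 0;0 0 0.004 0 0 0'
python3 -m inch '0 0 0 0 0 0;0 0 0 0 0 0;0 0 0 0 0 0;0 0 0 0 0 0;0 0 0 0 0 0' -0.136
python3 -m inch '0 0 -0.03 0 0 0;0 0 -0.1 0 0 0;0 0 -0.4 0 0 0;0 0 -0.4 0 0 0;0 0 -0.4 0 0 0;0 0 -0.4 0 0 0;0 0 -0.4 0 0 0'
python3 - <<'E'
from h import *
plan((.4424,.0311,.1,84.85),(.4424,.0311,.044,84.85))
E
```

```text
clock: 15.15
tool_pos: [0.4369, 0.1652, -0.014]
orientation: [180.0, 0.1, -179.4]
force: [-1.9, -0.3, 7.7]
opening: 0.0362
gripper_force: 30.0
clock: 15.57
tool_pos: [0.4365, 0.1649, -0.015]
orientation: [180.0, 0.0, -179.4]
force: [0.2, -0.0, 0.1]
opening: 0.0494
gripper_force: 0.0
clock: 16.15
tool_pos: [0.4367, 0.1652, 0.1062]
orientation: [179.9, 0.1, -179.4]
force: [0.3, 0.5, -0.4]
opening: 0.0499
gripper_force: 0.0
-0.014 -0.447 0.02 0.001 0.0 0.032  rows>= 4
0.0 -0.0 0.187 0.0 0.0 -0.0  rows>= 2
```

```bash
python3 -m inch '-0.014 -0.447 0.02 0 0 0.032;-0.014 -0.447 0.02 0 0 0.032;-0.014 -0.447 0.02 0 0 0.032;-0.014 -0.447 0.02 0 0 0.032;-0.014 -0.447 0.02 0 0 0.032;-0.014 -0.447 0.02 0 0 0.032;-0.014 -0.447 0.02 0 0 0.032' 0.09
python3 - <<'E'
from h import *
p=camera_params("wrist"); o=get_obs(); im=snapshot("wrist")
hsv=cv2.cvtColor(im,cv2.COLOR_RGB2HSV); m=cv2.inRange(hsv,(10,150,120),(30,255,255)); n,l,s,c=cv2.connectedComponentsWithStats(m)
print(o["tool_pos"])
for i in range(1,n):
    if 20<s[i][4]<150 and s[i][3]<20: print("orange",s[i],c[i].round(1),ray("wrist",c[i],.099,p).round(4))
plan((.4424,.0311,.044,84.85))
E
```

```text
clock: 16.73
tool_pos: [0.442, 0.031, 0.0986]
orientation: [-180.0, -0.0, 174.8]
force: [1.0, 0.5, 0.4]
opening: 0.0398
gripper_force: 0.0
[0.44202439 0.03103478 0.0985623 ]
orange [432 169   9   7  50] [435.8 172. ] [0.4221 0.1335 0.099 ]
orange [251 217   9  10  72] [255.1 221.5] [0.4423 0.0295 0.099 ]
orange [143 315  13   3  29] [147.8 315.8] [ 0.4989 -0.0436  0.099 ]
-0.001 -0.001 0.182 -0.0 -0.0 0.0  rows>= 2
```

```bash
python3 -m inch '0 -0.002 0.08 0 0 0;0 -0.002 0.14 0 0 0;0 -0.002 0.17 0 0 0;0 -0.002 0.182 0 0 0;0 -0.002 0.182 0 0 0;0 -0.002 0.182 0 0 0'
python3 -m inch '0 0 0 0 0 0;0 0 0 0 0 0;0 0 0 0 0 0;0 0 0 0 0 0;0 0 0 0 0 0;0 0 0 0 0 0;0 0 0 0 0 0' 1
python3 -m inch '0 0 -0.03 0 0 0;0 0 -0.1 0 0 0;0 0 -0.2 0 0 0;0 0 -0.25 0 0 0;0 0 -0.25 0 0 0;0 0 -0.25 0 0 0'
python3 - <<'E'
from h import *
plan((.4357,.265,.119,90.6),(.4357,.265,-.013,90.6))
E
```

```text
clock: 17.28
tool_pos: [0.4425, 0.0307, 0.0448]
orientation: [-180.0, 0.0, 174.9]
force: [0.7, -0.2, 0.2]
opening: 0.0394
gripper_force: 0.0
clock: 17.87
tool_pos: [0.4424, 0.0303, 0.0449]
orientation: [180.0, 0.0, 174.9]
force: [-2.4, 1.2, 6.1]
opening: 0.0217
gripper_force: 30.0
clock: 18.37
tool_pos: [0.4423, 0.0304, 0.1202]
orientation: [179.9, 0.1, 174.8]
force: [-0.3, 0.9, -1.0]
opening: 0.0217
gripper_force: 30.0
0.093 0.777 0.005 0.0 0.001 -0.032  rows>= 6
0.0 -0.0 0.44 0.0 0.0 -0.0  rows>= 4
```

```bash
python3 -m inch '0.05 0.25 0.005 0 0 -0.016;0.093 0.5 0.005 0 0 -0.032;0.093 0.777 0.005 0 0 -0.032;0.093 0.777 0.005 0 0 -0.032;0.093 0.777 0.005 0 0 -0.032;0.093 0.777 0.005 0 0 -0.032;0.093 0.777 0.005 0 0 -0.032;0.093 0.777 0.005 0 0 -0.032;0.093 0.777 0.005 0 0 -0.032;0.093 0.777 0.005 0 0 -0.032'
python3 -m inch '0 0 0.12 0 0 0;0 0 0.22 0 0 0;0 0 0.3 0 0 0;0 0 0.36 0 0 0;0 0 0.4 0 0 0;0 0 0.42 0 0 0;0 0 0.43 0 0 0;0 0 0.437 0 0 0;0 0 0.437 0 0 0;0 0 0.437 0 0 0'
python3 -m inch '0 0 0.002 0 0 0;0 0 0.004 0 0 0;0 0 0.004 0 0 0'
```

```text
clock: 19.2
tool_pos: [0.4347, 0.2635, 0.1171]
orientation: [-179.9, -0.1, -179.4]
force: [0.6, -0.1, -2.9]
opening: 0.0218
gripper_force: 30.0
clock: 20.03
tool_pos: [0.4357, 0.2652, -0.0124]
orientation: [179.9, 0.1, -179.4]
force: [0.3, 0.6, -0.3]
opening: 0.0216
gripper_force: 30.0
clock: 20.28
tool_pos: [0.4357, 0.2654, -0.0131]
orientation: [179.9, 0.1, -179.4]
force: [-3.3, -2.3, 10.2]
opening: 0.0216
gripper_force: 30.0
```

```bash
python3 -m inch '0 0 0 0 0 0;0 0 0 0 0 0;0 0 0 0 0 0;0 0 0 0 0 0;0 0 0 0 0 0' 0.09
python3 -m inch '0 0 -0.03 0 0 0;0 0 -0.1 0 0 0;0 0 -0.4 0 0 0;0 0 -0.44 0 0 0;0 0 -0.44 0 0 0;0 0 -0.44 0 0 0;0 0 -0.44 0 0 0'
python3 - <<'E'
from h import *
print(get_obs()["joint_pos"].round(1))
snapshot("top")
for t in("wide_cap","narrow_cap"): print(t,[(round(d["p"],2),ray("top",d["uv"],.004)[:2].round(3)) for d in landmark_of("top",t)])
plan((.436,.1,.13,40),(.4343,-.0585,.13,-5.15),(.4343,-.0585,.008,-5.15))
E
```

```text
clock: 20.7
tool_pos: [0.4352, 0.2648, -0.0145]
orientation: [-180.0, -0.0, -179.4]
force: [0.1, 0.1, 1.4]
opening: 0.0393
gripper_force: 0.0
clock: 21.28
tool_pos: [0.4358, 0.2656, 0.1197]
orientation: [179.8, 0.1, -179.4]
force: [1.0, -0.2, -0.4]
opening: 0.0398
gripper_force: 0.0
[  53.4    8.5  -26.    -0.   -55.3 -142.8]
wide_cap [(0.74, array([0.439, 0.166]))]
narrow_cap [(0.48, array([0.327, 0.369]))]
0.001 -0.547 -0.043 -0.001 -0.0 0.281  rows>= 8
-0.401 -0.344 -0.0 0.0 -0.0 0.251  rows>= 7
-0.0 -0.0 0.407 0.0 0.0 0.0  rows>= 3
```

```bash
python3 - <<'E'
from h import *
plan((.436,.1,.13,135),(.4343,-.0585,.13,174.85),(.4343,-.0585,.008,174.85))
E
```

```text
0.001 -0.547 -0.043 -0.0 -0.0 -0.247  rows>= 7
0.378 -0.37 -0.0 0.0 0.0 -0.221  rows>= 6
0.0 -0.0 0.407 0.0 0.0 0.0  rows>= 3
```

```bash
python3 -m inch '0 -0.2 -0.04 0 0 -0.04;0 -0.547 -0.04 0 0 -0.247;0 -0.547 -0.04 0 0 -0.247;0 -0.547 -0.04 0 0 -0.247;0 -0.547 -0.04 0 0 -0.247;0 -0.547 -0.04 0 0 -0.247;0 -0.547 -0.04 0 0 -0.247;0 -0.547 -0.04 0 0 -0.247;0 -0.547 -0.04 0 0 -0.247' -1
python3 -m inch '0.378 -0.37 0 0 0 -0.221;0.378 -0.37 0 0 0 -0.221;0.378 -0.37 0 0 0 -0.221;0.378 -0.37 0 0 0 -0.221;0.378 -0.37 0 0 0 -0.221;0.378 -0.37 0 0 0 -0.221;0.378 -0.37 0 0 0 -0.221;0.378 -0.37 0 0 0 -0.221;0.378 -0.37 0 0 0 -0.221;0.378 -0.37 0 0 0 -0.221'
python3 - <<'E'
from h import *
o=get_obs();print(o["tool_pos"],o["orientation"],o["joint_pos"].round(1))
p=camera_params("wrist");im=snapshot("wrist")
a=cv2.resize(im,(400,300)); s=cv2.resize(snapshot("scene")[40:230,250:440],(400,300))
cv2.imwrite("pics/i1.png",np.vstack([a,s])[:,:,::-1])
for d in cut_out("wrist","smooth_roller")[:1]:
    r=cv2.minAreaRect(max(cv2.findContours(d["pixels"].astype(np.uint8),0,2)[0],key=cv2.contourArea)); print(d["p"],d["rect"],r,ray("wrist",r[0],.061,p))
plan((.4343,-.0585,.013,174.85))
E
```

```text
clock: 22.18
tool_pos: [0.4365, 0.1003, 0.1287]
orientation: [180.0, -0.1, -135.1]
force: [0.2, -0.0, 0.9]
opening: 0.0869
gripper_force: 0.0
clock: 23.02
tool_pos: [0.4354, -0.0574, 0.1294]
orientation: [180.0, -0.0, -95.3]
force: [0.3, 0.0, -0.3]
opening: 0.0878
gripper_force: 0.0
[ 0.43543464 -0.05735849  0.12938983] [ 1.79977463e+02 -7.27373712e-03 -9.52845002e+01] [ 18.4   1.  -33.   -0.  -56.  -23.7]
0.65 [230.4, 24.2, 52.1, 292.1] ((257.0, 137.5), (227.0, 52.0), 90.0) [ 0.43142523 -0.10056635  0.061     ]
0.004 0.004 0.388 0.0 0.0 -0.0  rows>= 3
```

View pics/i1.png

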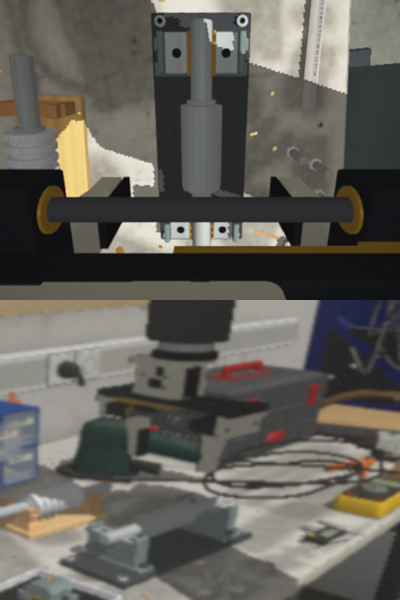

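```bash
python3 -m inch '0 0 0.1 0 0 0;0 0 0.2 0 0 0;0 0 0.28 0 0 0;0 0 0.33 0 0 0;0 0 0.36 0 0 0;0 0 0.375 0 0 0;0 0 0.387 0 0 0;0 0 0.387 0 0 0;0 0 0.387 0 0 0'
python3 -m inch '0 0 0 0 0 0;0 0 0 0 0 0;0 0 0 0 0 0;0 0 0 0 0 0;0 0 0 0 0 0;0 0 0 0 0 0;0 0 0 0 0 0;0 0 0 0 0 0;0 0 0 0 0 0;0 0 0 0 0 0' 1
```

```text
clock: 23.92
tool_pos: [0.4358, -0.0578, 0.0139]
orientation: [-180.0, 0.0, -95.1]
force: [0.7, 0.9, 0.6]
opening: 0.0878
gripper_force: 0.0
clock: 24.75
tool_pos: [0.4345, -0.058, 0.0133]
orientation: [179.9, -0.0, -95.2]
force: [-4.7, 3.3, 4.3]
opening: 0.0394
gripper_force: 30.0
```

```bash
python3 -m inch '0 0 -0.01 0 0 0;0 0 -0.04 0 0 0;0 0 -0.1 0 0 0;0 0 -0.2 0 0 0;0 0 -0.3 0 0 0;0 0 -0.38 0 0 0;0 0 -0.38 0 0 0;0 0 -0.38 0 0 0'
python3 - <<'E'
from h import *
plan((.527,.083,.125,173.1),(.6203,.2231,.125,173.1),(.6203,.2231,-.001,173.1))
E
```

```text
clock: 25.42
tool_pos: [0.4361, -0.0576, 0.1282]
orientation: [-179.9, 0.1, -95.2]
force: [-0.4, -0.5, -6.1]
opening: 0.0389
gripper_force: 30.0
-0.494 -0.26 0.012 -0.001 0.0 0.01  rows>= 5
-0.501 -0.253 -0.0 0.0 -0.0 0.0  rows>= 5
0.0 -0.0 0.42 0.0 -0.0 0.0  rows>= 4
```

```bash
python3 -m inch '-0.1 -0.05 0.01 0 0 0;-0.2 -0.1 0.012 0 0 0.005;-0.3 -0.15 0.012 0 0 0.01;-0.4 -0.2 0.012 0 0 0.01;-0.5 -0.26 0.012 0 0 0.01;-0.6 -0.315 0.012 0 0 0.01;-0.7 -0.365 0.012 0 0 0.01;-0.8 -0.415 0.012 0 0 0.01;-0.9 -0.465 0.012 0 0 0.01;-0.97 -0.5 0.012 0 0 0.01'
python3 -m inch '0 0 0 0 0 0;0 0 0 0 0 0;0 0 0 0 0 0'
python3 - <<'E'
from h import *
o=get_obs();print(o["joint_pos"].round(1))
plan((.6203,.2231,.02,173.1),(.6203,.2231,-.001,173.1))
snapshot("top")
for d in landmark_of("top","empty_rest"): print(d["p"],ray("top",d["uv"],0).round(4))
p=camera_params("wrist"); cv2.imwrite("pics/j1.png",snapshot("wrist")[:,:,::-1])
for d in landmark_of("wrist","empty_rest"): print(d["p"],d["uv"],ray("wrist",d["uv"],0,p).round(4))
E
```

```text
clock: 26.25
tool_pos: [0.6111, 0.2203, 0.1205]
orientation: [179.8, -0.1, -96.9]
force: [1.1, -0.6, -4.4]
opening: 0.039
gripper_force: 30.0
clock: 26.5
tool_pos: [0.6095, 0.2176, 0.1211]
orientation: [179.8, -0.2, -97.0]
force: [0.7, -0.6, -5.1]
opening: 0.0391
gripper_force: 30.0
[ 36.9  21.   -8.3  -0.  -60.9 -43.8]
-0.023 -0.035 0.337 0.001 -0.001 -0.0  rows>= 3
0.0 -0.0 0.07 0.0 -0.0 0.0  rows>= 1
0.71 [0.6239 0.2261 0.    ]
```

View pics/j1.png

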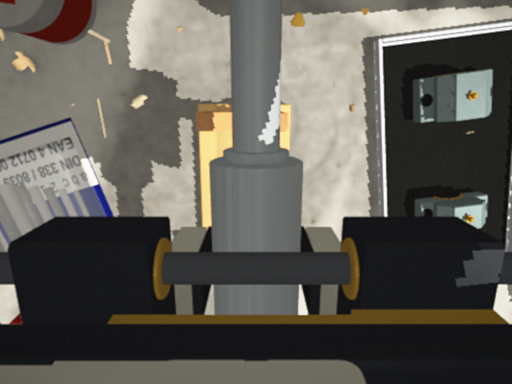

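The rest shows under the roller, its end upright spanning (197–290, 105). The roller is about 11 mm short in −x, as measured. Both caps lie flat in the tray on the right.

```bash
python3 - <<'E'
from h import *
p=camera_params("wrist")
for z in(.012,.054):
    a,b=ray("wrist",(197,105),z,p),ray("wrist",(290,105),z,p); print(z,a.round(4),b.round(4),np.linalg.norm(a-b))
# expected end of the rest, from the top view
y=np.array([np.cos(np.radians(83.1)),np.sin(np.radians(83.1))]); print(np.array([.6203,.2231])-.069*y,np.array([.6203,.2231])-.075*y)
E
```

```text
0.012 [0.653  0.1453 0.012 ] [0.5744 0.1549 0.012 ] 0.07920962895958636
0.054 [0.646  0.1458 0.054 ] [0.5783 0.1541 0.054 ] 0.0682114167227701
[0.61201056 0.15459974] [0.61128974 0.1486432 ]
```

```bash
python3 -m inch '-0.028 -0.04 0.03 0 0 0;-0.028 -0.04 0.1 0 0 0;-0.028 -0.04 0.16 0 0 0;-0.028 -0.04 0.22 0 0 0;-0.028 -0.04 0.27 0 0 0;-0.028 -0.04 0.3 0 0 0;-0.028 -0.04 0.32 0 0 0;-0.028 -0.04 0.33 0 0 0;-0.028 -0.04 0.33 0 0 0;-0.028 -0.04 0.33 0 0 0'
python3 - <<'E'
from h import *
plan((.6218,.2242,.012,173.1),(.6218,.2242,-.001,173.1))
E
```

```text
clock: 27.53
tool_pos: [0.6244, 0.2255, 0.0257]
orientation: [-179.9, 0.0, -96.9]
force: [0.3, 0.2, -5.7]
opening: 0.0392
gripper_force: 30.0
0.005 0.008 0.046 -0.0 0.0 -0.0  rows>= 1
0.0 -0.0 0.043 0.0 -0.0 0.0  rows>= 1
```

```bash
python3 -m inch '0.005 0.008 0.02 0 0 0;0.005 0.008 0.04 0 0 0;0.005 0.008 0.055 0 0 0;0.005 0.008 0.065 0 0 0;0.005 0.008 0.075 0 0 0;0.005 0.008 0.082 0 0 0;0.005 0.008 0.086 0 0 0;0.005 0.008 0.086 0 0 0;0.005 0.008 0.086 0 0 0'
python3 -m inch '0 0 0.003 0 0 0;0 0 0.006 0 0 0;0 0 0.006 0 0 0'
```

```text
clock: 28.28
tool_pos: [0.6214, 0.2242, -0.0009]
orientation: [-180.0, 0.0, -97.0]
force: [0.1, 0.4, -5.3]
opening: 0.0394
gripper_force: 30.0
clock: 28.53
tool_pos: [0.6218, 0.2243, -0.0014]
orientation: [-179.9, 0.0, -96.9]
force: [-2.7, -0.6, 4.1]
opening: 0.0396
gripper_force: 30.0
```

```bash
python3 -m inch '0 0 0 0 0 0;0 0 0 0 0 0;0 0 0 0 0 0;0 0 0 0 0 0;0 0 0 0 0 0;0 0 0 0 0 0' -1
python3 -m inch '0 0 -0.03 0 0 0;0 0 -0.1 0 0 0;0 0 -0.2 0 0 0;0 0 -0.3 0 0 0;0 0 -0.43 0 0 0;0 0 -0.43 0 0 0;0 0 -0.43 0 0 0;0 0 -0.43 0 0 0'
python3 - <<'E'
from h import *
print("cup",ray("top",(282,95),.06),ray("top",(297,95),.06),ray("top",(282,110),.0), "cab",ray("top",(340,97),0))
snapshot("top")
for d in landmark_of("top","smooth_roller"): print(d["p"],d["uv"],ray("top",d["uv"],.046).round(4))
plan((.6137,-.0497,.125,173.4),(.6137,-.0497,.001,173.4))
E
```

```text
clock: 29.03
tool_pos: [0.6214, 0.2241, -0.0028]
orientation: [-180.0, -0.0, -96.9]
force: [0.1, -0.4, -0.1]
opening: 0.0736
gripper_force: 0.0
clock: 29.7
tool_pos: [0.6213, 0.2241, 0.127]
orientation: [-180.0, 0.1, -97.0]
force: [-0.5, -0.2, -0.6]
opening: 0.0878
gripper_force: 0.0
cup [0.74529047 0.05103073 0.06      ] [0.74619838 0.01428401 0.06      ] [0.72620846 0.04701695 0.        ] cab [ 0.76440095 -0.1024187   0.        ]
0.7 [212.5, 147.8] [0.6128 0.2181 0.046 ]
0.3 [229.2, 219.4] [0.4385 0.1724 0.046 ]
0.907 -0.087 0.002 0.0 -0.0 -0.002  rows>= 7
0.0 -0.0 0.413 0.0 -0.0 0.0  rows>= 3
```

```bash
python3 -m inch '0.1 -0.087 0 0 0 0;0.2 -0.087 0 0 0 0;0.33 -0.087 0 0 0 0;0.907 -0.087 0 0 0 0;0.907 -0.087 0 0 0 0;0.907 -0.087 0 0 0 0;0.907 -0.087 0 0 0 0;0.907 -0.087 0 0 0 0;0.907 -0.087 0 0 0 0;0.907 -0.087 0 0 0 0'
python3 -m inch '0 0 0 0 0 0;0 0 0 0 0 0'
python3 - <<'E'
from h import *
plan((.6137,-.0497,.125,173.4),(.6137,-.0497,.001,173.4))
a=snapshot("top")
for d in cut_out("top","smooth_roller")[:2]:
    r=cv2.minAreaRect(max(cv2.findContours(d["pixels"].astype(np.uint8),0,2)[0],key=cv2.contourArea)); print(d["p"],d["rect"],r,ray("top",r[0],.046).round(4))
p=camera_params("wrist"); b=snapshot("wrist")
for d in cut_out("wrist","ribbed_roller")[:1]: print(d["p"],d["rect"])
cv2.imwrite("pics/k1.png",np.vstack([cv2.resize(a[90:270,130:290],(356,400)),cv2.resize(b,(356,200))])[:,:,::-1])
E
```

```text
clock: 30.63
tool_pos: [0.6138, -0.0499, 0.1253]
orientation: [179.9, -0.0, -97.0]
force: [0.2, -0.1, 0.0]
opening: 0.0875
gripper_force: 0.0
clock: 30.8
tool_pos: [0.6144, -0.0481, 0.1258]
orientation: [180.0, -0.0, -96.9]
force: [0.0, 0.0, 0.3]
opening: 0.0874
gripper_force: 0.0
0.006 0.002 0.003 0.0 -0.0 -0.002  rows>= 1
0.0 -0.0 0.413 0.0 -0.0 0.0  rows>= 3
0.78 [162.4, 132.8, 47.7, 18.5] ((187.55250549316406, 142.49725341796875), (50.26057815551758, 11.036051750183105), 15.422160148620605) [0.6246 0.2795 0.046 ]
0.4 [187.6, 209.4, 9.8, 26.5] ((191.0, 221.0), (24.0, 10.0), 90.0) [0.4327 0.2639 0.046 ]
0.76 [229.6, 31.8, 59.5, 284.9]
```

View pics/k1.png

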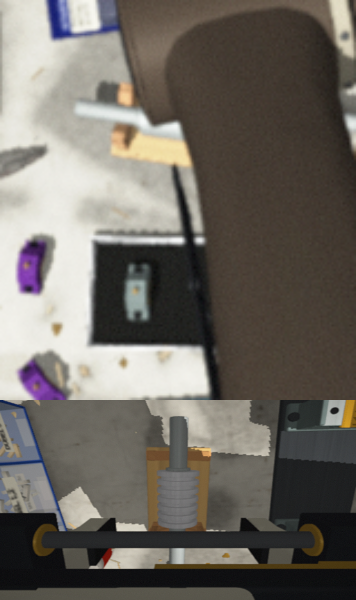

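The smooth roller lies in the notches of the left rest, with its free end at about (165,138) in the top picture. The ribbed drum is centred between the open fingers. Next I'll descend and grip.

```bash
python3 - <<'E'
from h import *
print(ray("top",(164.6,138),.046)[:2], "expected end .6357 .3394")
E
python3 -m inch '0.004 0.001 0.1 0 0 0;0.004 0.001 0.2 0 0 0;0.004 0.001 0.28 0 0 0;0.004 0.001 0.33 0 0 0;0.004 0.001 0.37 0 0 0;0.004 0.001 0.395 0 0 0;0.004 0.001 0.405 0 0 0;0.004 0.001 0.412 0 0 0;0.004 0.001 0.412 0 0 0;0.004 0.001 0.412 0 0 0'
python3 -m inch '0 0 0 0 0 0;0 0 0 0 0 0;0 0 0 0 0 0;0 0 0 0 0 0;0 0 0 0 0 0;0 0 0 0 0 0;0 0 0 0 0 0;0 0 0 0 0 0;0 0 0 0 0 0' 1
```

```text
[0.63445264 0.33601818] expected end .6357 .3394
clock: 31.83
tool_pos: [0.6146, -0.0502, 0.0036]
orientation: [-179.9, 0.0, -96.9]
force: [0.1, 0.4, 0.2]
opening: 0.0877
gripper_force: 0.0
clock: 32.58
tool_pos: [0.6146, -0.0503, 0.0028]
orientation: [-179.9, 0.0, -96.9]
force: [3.0, -0.6, -1.6]
opening: 0.0476
gripper_force: 30.0
```

```bash
python3 -m inch '0 0 -0.01 0 0 0;0 0 -0.04 0 0 0;0 0 -0.1 0 0 0;0 0 -0.2 0 0 0;0 0 -0.3 0 0 0;0 0 -0.4 0 0 0;0 0 -0.4 0 0 0;0 0 -0.4 0 0 0'
python3 - <<'E'
from h import *
plan((.4345,-.0585,.12,174.85),(.4345,-.0585,.03,174.85),(.4345,-.0585,.0178,174.85))
E
```

```text
clock: 33.25
tool_pos: [0.614, -0.05, 0.1244]
orientation: [-179.9, 0.1, -97.0]
force: [-0.4, -0.5, -7.8]
opening: 0.0474
gripper_force: 30.0
0.101 0.591 0.013 -0.001 0.0 -0.01  rows>= 5
0.0 -0.0 0.3 0.0 -0.0 0.0  rows>= 3
-0.0 -0.0 0.041 0.0 -0.0 0.0  rows>= 1
```

```bash
python3 -m inch '0.02 0.1 0.01 0 0 -0.01;0.04 0.2 0.013 0 0 -0.01;0.06 0.3 0.013 0 0 -0.01;0.08 0.4 0.013 0 0 -0.01;0.09 0.5 0.013 0 0 -0.01;0.101 0.56 0.013 0 0 -0.01;0.101 0.591 0.013 0 0 -0.01;0.101 0.591 0.013 0 0 -0.01;0.101 0.591 0.013 0 0 -0.01;0.101 0.591 0.013 0 0 -0.01'
python3 -m inch '0 0 0.08 0 0 0;0 0 0.15 0 0 0;0 0 0.2 0 0 0;0 0 0.24 0 0 0;0 0 0.27 0 0 0;0 0 0.29 0 0 0;0 0 0.3 0 0 0;0 0 0.3 0 0 0;0 0 0.3 0 0 0'
python3 - <<'E'
from h import *
plan((.4345,-.0585,.019,174.85))
E
```

```text
clock: 34.08
tool_pos: [0.4348, -0.0588, 0.1185]
orientation: [180.0, -0.0, -95.1]
force: [0.3, 0.2, -6.7]
opening: 0.0479
gripper_force: 30.0
clock: 34.83
tool_pos: [0.4347, -0.0589, 0.0289]
orientation: [-180.0, -0.0, -95.1]
force: [-0.4, -0.1, -7.0]
opening: 0.0472
gripper_force: 30.0
-0.001 0.001 0.033 -0.0 -0.0 0.0  rows>= 1
```

```bash
python3 -m inch '0 0.001 0.01 0 0 0;0 0.001 0.02 0 0 0;0 0.001 0.028 0 0 0;0 0.001 0.033 0 0 0;0 0.001 0.033 0 0 0;0 0.001 0.033 0 0 0'
python3 -m inch '0 0 0.002 0 0 0;0 0 0.004 0 0 0;0 0 0.004 0 0 0'
```

```text
clock: 35.33
tool_pos: [0.4339, -0.0589, 0.0189]
orientation: [-180.0, -0.0, -95.1]
force: [-0.7, -0.7, -6.8]
opening: 0.0478
gripper_force: 30.0
clock: 35.58
tool_pos: [0.4342, -0.0589, 0.0179]
orientation: [-180.0, -0.0, -95.1]
force: [-0.6, -0.1, -4.8]
opening: 0.0474
gripper_force: 30.0
```

Contact is just starting at the expected height. I'll release there and rise.

```bash
python3 -m inch '0 0 0.002 0 0 0;0 0 0.002 0 0 0'
python3 -m inch '0 0 0 0 0 0;0 0 0 0 0 0;0 0 0 0 0 0;0 0 0 0 0 0;0 0 0 0 0 0;0 0 0 0 0 0;0 0 0 0 0 0' -1
python3 -m inch '0 0 -0.03 0 0 0;0 0 -0.1 0 0 0;0 0 -0.2 0 0 0;0 0 -0.38 0 0 0;0 0 -0.38 0 0 0;0 0 -0.38 0 0 0;0 0 -0.38 0 0 0'
python3 - <<'E'
from h import *
p=camera_params("wrist");snapshot("wrist")
for d in cut_out("wrist","ribbed_roller")[:1]:
    ys=np.where(d["pixels"].any(1))[0]; print(d["p"],d["rect"],"far end",ray("wrist",(d["rect"][0]+d["rect"][2]/2,ys[0]),.061,p).round(4),"expected",.4343-.116*.0898,-.0585-.116*.996)
plan((.436,.1,.12,135),(.4362,.265,.12,90.6),(.4362,.265,-.012,90.6))
E
```

```text
clock: 35.75
tool_pos: [0.4344, -0.0589, 0.0178]
orientation: [-180.0, -0.0, -95.1]
force: [-2.2, -0.2, 3.9]
opening: 0.0472
gripper_force: 30.0
clock: 36.33
tool_pos: [0.4339, -0.0589, 0.017]
orientation: [180.0, -0.0, -95.1]
force: [-0.4, -0.2, -0.0]
opening: 0.086
gripper_force: 0.0
clock: 36.92
tool_pos: [0.4344, -0.0587, 0.132]
orientation: [-179.9, 0.1, -95.2]
force: [-0.1, -0.8, -0.2]
opening: 0.0874
gripper_force: 0.0
0.91 [227.6, 33.4, 61.7, 282.1] far end [ 0.4232 -0.1745  0.061 ] expected 0.4238832 -0.174036
-0.529 0.038 0.035 0.0 -0.0 0.221  rows>= 6
-0.389 0.388 0.0 -0.0 -0.0 0.247  rows>= 7
0.0 -0.0 0.44 0.0 -0.0 0.0  rows>= 4
```

```bash
python3 -m inch '-0.529 0.038 0.035 0 0 0.221;-0.529 0.038 0.035 0 0 0.221;-0.529 0.038 0.035 0 0 0.221;-0.529 0.038 0.035 0 0 0.221;-0.529 0.038 0.035 0 0 0.221;-0.529 0.038 0.035 0 0 0.221;-0.529 0.038 0.035 0 0 0.221;-0.529 0.038 0.035 0 0 0.221' 0.09
python3 -m inch '-0.389 0.388 0 0 0 0.247;-0.389 0.388 0 0 0 0.247;-0.389 0.388 0 0 0 0.247;-0.389 0.388 0 0 0 0.247;-0.389 0.388 0 0 0 0.247;-0.389 0.388 0 0 0 0.247;-0.389 0.388 0 0 0 0.247;-0.389 0.388 0 0 0 0.247;-0.389 0.388 0 0 0 0.247;-0.389 0.388 0 0 0 0.247'
python3 - <<'E'
from h import *
p=camera_params("wrist"); o=get_obs(); print(o["joint_pos"].round(1)); im=snapshot("wrist")
hsv=cv2.cvtColor(im,cv2.COLOR_RGB2HSV); m=cv2.inRange(hsv,(10,150,120),(30,255,255)); n,l,s,c=cv2.connectedComponentsWithStats(m)
for i in range(1,n):
    if 15<s[i][4]<150 and s[i][3]<20: print("orange",s[i],c[i].round(1),ray("wrist",c[i],.041,p).round(4))
plan((.4357,.2653,.12,90.6),(.4357,.2653,-.013,90.6))
E
```

```text
clock: 37.68
tool_pos: [0.4361, 0.0999, 0.1195]
orientation: [180.0, -0.1, -134.8]
force: [-1.0, 0.1, -0.6]
opening: 0.0422
gripper_force: 0.0
clock: 38.52
tool_pos: [0.4369, 0.2642, 0.1204]
orientation: [-180.0, -0.0, -179.2]
force: [-0.2, 0.6, -0.3]
opening: 0.0397
gripper_force: 0.0
[  53.2    8.7  -25.7    0.   -55.7 -142.5]
orange [395  47   7   6  26] [398.6  49. ] [0.3308 0.3661 0.041 ]
orange [274  81   8  14  73] [276.8  87.8] [0.3592 0.2778 0.041 ]
orange [355 122  11  17 129] [360.6 131.5] [0.3908 0.3438 0.041 ]
orange [431 155   5   7  18] [433.1 157.9] [0.4106 0.4029 0.041 ]
orange [163 163   4  12  17] [164.3 168.7] [0.4222 0.1899 0.041 ]
orange [163 176   3  10  17] [163.8 180.5] [0.4318 0.1889 0.041 ]
orange [131 183   7   7  40] [133.8 185.9] [0.4366 0.1645 0.041 ]
orange [254 184   7   6  33] [257.1 186.5] [0.4358 0.2641 0.041 ]
orange [357 267   3  10  17] [358.1 270.9] [0.5096 0.3523 0.041 ]
0.004 0.003 0.002 -0.0 -0.0 0.001  rows>= 1
0.0 -0.0 0.443 -0.0 0.0 -0.0  rows>= 4
```

The pins show both caps where I left them, narrow at (0.436, 0.264) and wide at (0.437, 0.1645). I'll pick up the narrow one.

```bash
python3 -m inch '0.003 0.002 0.1 0 0 0.001;0.003 0.002 0.2 0 0 0.001;0.003 0.002 0.3 0 0 0.001;0.003 0.002 0.37 0 0 0.001;0.003 0.002 0.41 0 0 0.001;0.003 0.002 0.43 0 0 0.001;0.003 0.002 0.443 0 0 0.001;0.003 0.002 0.443 0 0 0.001;0.003 0.002 0.443 0 0 0.001'
python3 -m inch '0 0 0 0 0 0;0 0 0 0 0 0;0 0 0 0 0 0;0 0 0 0 0 0;0 0 0 0 0 0;0 0 0 0 0 0;0 0 0 0 0 0' 1
python3 -m inch '0 0 -0.03 0 0 0;0 0 -0.1 0 0 0;0 0 -0.2 0 0 0;0 0 -0.3 0 0 0;0 0 -0.44 0 0 0;0 0 -0.44 0 0 0;0 0 -0.44 0 0 0;0 0 -0.44 0 0 0'
python3 - <<'E'
from h import *
plan((.4424,.0304,.12,84.85),(.4424,.0304,.055,84.85))
E
```

```text
clock: 39.32
tool_pos: [0.4364, 0.2659, -0.0116]
orientation: [180.0, 0.0, -179.5]
force: [0.4, 0.1, 0.7]
opening: 0.04
gripper_force: 0.0
clock: 39.9
tool_pos: [0.4361, 0.2659, -0.0118]
orientation: [180.0, 0.0, -179.6]
force: [-0.9, -1.5, 6.8]
opening: 0.0218
gripper_force: 30.0
clock: 40.57
tool_pos: [0.4356, 0.2654, 0.1199]
orientation: [179.9, 0.0, -179.6]
force: [0.0, -0.9, -2.0]
opening: 0.0218
gripper_force: 30.0
-0.017 -0.784 -0.001 0.0 -0.0 0.031  rows>= 6
-0.0 -0.0 0.217 0.0 0.0 -0.0  rows>= 2
```

```bash
python3 -m inch '-0.005 -0.15 0 0 0 0.01;-0.01 -0.3 0 0 0 0.02;-0.017 -0.784 0 0 0 0.031;-0.017 -0.784 0 0 0 0.031;-0.017 -0.784 0 0 0 0.031;-0.017 -0.784 0 0 0 0.031;-0.017 -0.784 0 0 0 0.031;-0.017 -0.784 0 0 0 0.031;-0.017 -0.784 0 0 0 0.031;-0.017 -0.784 0 0 0 0.031'
python3 -m inch '0 0 0.05 0 0 0;0 0 0.12 0 0 0;0 0 0.17 0 0 0;0 0 0.2 0 0 0;0 0 0.212 0 0 0;0 0 0.212 0 0 0;0 0 0.212 0 0 0'
python3 - <<'E'
from h import *
plan((.4424,.0304,.0465,84.85))
E
```

```text
clock: 41.4
tool_pos: [0.4425, 0.0309, 0.1191]
orientation: [-180.0, -0.1, 174.9]
force: [0.2, -0.7, -0.1]
opening: 0.0217
gripper_force: 30.0
clock: 41.98
tool_pos: [0.4432, 0.0309, 0.0564]
orientation: [-180.0, 0.0, 174.9]
force: [-0.5, -0.1, -0.9]
opening: 0.0216
gripper_force: 30.0
0.002 -0.002 0.033 -0.0 0.0 0.0  rows>= 1
```

```bash
python3 -m inch '0.001 -0.001 0.01 0 0 0;0.001 -0.001 0.02 0 0 0;0.001 -0.001 0.027 0 0 0;0.001 -0.001 0.033 0 0 0;0.001 -0.001 0.035 0 0 0;0.001 -0.001 0.035 0 0 0'
```

```text
clock: 42.48
tool_pos: [0.4425, 0.0302, 0.0462]
orientation: [180.0, 0.0, 174.9]
force: [-4.2, 1.2, 9.0]
opening: 0.022
gripper_force: 30.0
```

Seated at the expected height. I'll release, rise, and go on to the wide cap.

```bash
python3 -m inch '0 0 0 0 0 0;0 0 0 0 0 0;0 0 0 0 0 0;0 0 0 0 0 0;0 0 0 0 0 0' 0.09
python3 -m inch '0 0 -0.03 0 0 0;0 0 -0.1 0 0 0;0 0 -0.24 0 0 0;0 0 -0.24 0 0 0;0 0 -0.24 0 0 0;0 0 -0.24 0 0 0'
python3 - <<'E'
from h import *
plan((.4367,.165,.119,90.6),(.4367,.165,-.012,90.6))
E
```

```text
clock: 42.9
tool_pos: [0.4424, 0.0301, 0.0455]
orientation: [-180.0, -0.0, 174.8]
force: [-1.0, 0.2, 0.9]
opening: 0.0393
gripper_force: 0.0
clock: 43.4
tool_pos: [0.4425, 0.0303, 0.1181]
orientation: [179.9, 0.1, 174.8]
force: [-0.8, -0.2, 0.0]
opening: 0.0399
gripper_force: 0.0
0.06 0.446 -0.003 0.0 0.0 -0.032  rows>= 4
0.0 -0.0 0.437 -0.0 0.0 -0.0  rows>= 4
```

```bash
python3 -m inch '0.06 0.446 0 0 0 -0.032;0.06 0.446 0 0 0 -0.032;0.06 0.446 0 0 0 -0.032;0.06 0.446 0 0 0 -0.032;0.06 0.446 0 0 0 -0.032;0.06 0.446 0 0 0 -0.032;0.06 0.446 0 0 0 -0.032;0.06 0.446 0 0 0 -0.032' -0.136
python3 -m inch '0 0 0.1 0 0 0;0 0 0.2 0 0 0;0 0 0.3 0 0 0;0 0 0.37 0 0 0;0 0 0.41 0 0 0;0 0 0.427 0 0 0;0 0 0.435 0 0 0;0 0 0.435 0 0 0;0 0 0.435 0 0 0'
python3 -m inch '0 0 0 0 0 0;0 0 0 0 0 0;0 0 0 0 0 0;0 0 0 0 0 0;0 0 0 0 0 0;0 0 0 0 0 0;0 0 0 0 0 0' 1
python3 -m inch '0 0 -0.03 0 0 0;0 0 -0.1 0 0 0;0 0 -0.2 0 0 0;0 0 -0.3 0 0 0;0 0 -0.5 0 0 0;0 0 -0.5 0 0 0;0 0 -0.5 0 0 0;0 0 -0.5 0 0 0'
python3 - <<'E'
from h import *
plan((.4345,-.03,.138,84.85),(.4265,-.1486,.138,84.85),(.4265,-.1486,.055,84.85))
E
```

```text
clock: 44.07
tool_pos: [0.4362, 0.1639, 0.1171]
orientation: [-180.0, -0.1, -179.5]
force: [0.8, -0.0, 0.5]
opening: 0.0497
gripper_force: 0.0
clock: 44.82
tool_pos: [0.4371, 0.1651, -0.0121]
orientation: [180.0, 0.1, -179.4]
force: [-0.2, 0.1, -0.5]
opening: 0.0494
gripper_force: 0.0
clock: 45.4
tool_pos: [0.4369, 0.1654, -0.0123]
orientation: [180.0, 0.1, -179.4]
force: [-1.1, 0.2, 7.3]
opening: 0.0358
gripper_force: 30.0
clock: 46.07
tool_pos: [0.4367, 0.1655, 0.1386]
orientation: [179.9, 0.1, -179.4]
force: [0.3, -0.6, -2.8]
opening: 0.036
gripper_force: 30.0
0.014 -0.652 0.0 0.001 0.001 0.032  rows>= 5
-0.009 -0.396 -0.0 0.0 0.0 -0.0  rows>= 3
0.0 -0.0 0.277 0.0 0.0 0.0  rows>= 2
```

```bash
python3 -m inch '0.004 -0.15 0 0 0 0.01;0.008 -0.3 0 0 0 0.02;0.014 -0.652 0 0 0 0.032;0.014 -0.652 0 0 0 0.032;0.014 -0.652 0 0 0 0.032;0.014 -0.652 0 0 0 0.032;0.014 -0.652 0 0 0 0.032;0.014 -0.652 0 0 0 0.032'
python3 -m inch '-0.003 -0.13 0 0 0 0;-0.006 -0.26 0 0 0 0;-0.009 -0.396 0 0 0 0;-0.009 -0.396 0 0 0 0;-0.009 -0.396 0 0 0 0;-0.009 -0.396 0 0 0 0;-0.009 -0.396 0 0 0 0'
python3 -m inch '0 0 0.08 0 0 0;0 0 0.16 0 0 0;0 0 0.22 0 0 0;0 0 0.26 0 0 0;0 0 0.275 0 0 0;0 0 0.275 0 0 0;0 0 0.275 0 0 0'
python3 - <<'E'
from h import *
plan((.4265,-.1486,.0457,84.85))
E
```

```text
clock: 46.73
tool_pos: [0.4337, -0.0308, 0.1363]
orientation: [-180.0, -0.1, 174.8]
force: [0.3, -0.3, -1.6]
opening: 0.036
gripper_force: 30.0
clock: 47.32
tool_pos: [0.4267, -0.148, 0.1368]
orientation: [180.0, -0.0, 175.0]
force: [-0.1, 0.8, -0.8]
opening: 0.0361
gripper_force: 30.0
clock: 47.9
tool_pos: [0.4271, -0.1484, 0.055]
orientation: [-180.0, 0.0, 175.0]
force: [0.1, -0.2, -1.2]
opening: 0.0356
gripper_force: 30.0
0.002 -0.001 0.031 -0.0 0.0 0.001  rows>= 1
```

```bash
python3 -m inch '0.001 -0.001 0.01 0 0 0;0.001 -0.001 0.018 0 0 0;0.001 -0.001 0.025 0 0 0;0.001 -0.001 0.031 0 0 0;0.001 -0.001 0.034 0 0 0;0.001 -0.001 0.034 0 0 0'
python3 -m inch '0 0 0 0 0 0;0 0 0 0 0 0;0 0 0 0 0 0;0 0 0 0 0 0;0 0 0 0 0 0' -0.136
python3 -m inch '0 0 -0.03 0 0 0;0 0 -0.1 0 0 0;0 0 -0.24 0 0 0;0 0 -0.45 0 0 0;0 0 -0.45 0 0 0;0 0 -0.45 0 0 0;0 0 -0.45 0 0 0'
python3 - <<'E'
from h import *
plan((.3,-.36,.25,84.85))
E
```

```text
clock: 48.4
tool_pos: [0.4263, -0.1494, 0.0457]
orientation: [-180.0, 0.0, 174.9]
force: [-6.4, 5.3, 17.4]
opening: 0.0358
gripper_force: 30.0
clock: 48.82
tool_pos: [0.4261, -0.1495, 0.0443]
orientation: [-180.0, -0.0, 174.8]
force: [-0.3, 0.4, -0.0]
opening: 0.0496
gripper_force: 0.0
clock: 49.4
tool_pos: [0.427, -0.1494, 0.1814]
orientation: [180.0, 0.2, 174.8]
force: [0.1, 0.3, -1.1]
opening: 0.0498
gripper_force: 0.0
0.358 -0.737 -0.231 0.0 0.001 -0.0  rows>= 7
```

Both caps are seated. I'll back away and check with the last picture.

```bash
python3 -m inch '0.358 -0.737 -0.231 0 0 0;0.358 -0.737 -0.231 0 0 0;0.358 -0.737 -0.231 0 0 0;0.358 -0.737 -0.231 0 0 0;0.358 -0.737 -0.231 0 0 0;0.358 -0.737 -0.231 0 0 0;0.358 -0.737 -0.231 0 0 0;0.358 -0.737 -0.231 0 0 0;0.358 -0.737 -0.231 0 0 0;0.358 -0.737 -0.231 0 0 0'
python3 - <<'E'
from h import *
a=snapshot("top"); hsv=cv2.cvtColor(a,cv2.COLOR_RGB2HSV)
for t,z in(("wide_cap",.08),("narrow_cap",.08),("ribbed_roller",.061),("smooth_roller",.046)):
    for d in cut_out("top",t)[:2]:
        r=cv2.minAreaRect(max(cv2.findContours(d["pixels"].astype(np.uint8),0,2)[0],key=cv2.contourArea)); print(t,round(d["p"],2),np.round(r[0],1),np.round(r[1]),ray("top",r[0],z)[:2].round(4))
b=snapshot("scene")
cv2.imwrite("pics/z1.png",np.vstack([cv2.resize(a[110:260,160:390],(440,290),interpolation=cv2.INTER_CUBIC),cv2.resize(b[130:240,180:380],(440,290),interpolation=cv2.INTER_CUBIC)])[:,:,::-1])
E
```

```text
clock: 50.23
tool_pos: [0.2992, -0.359, 0.2476]
orientation: [179.9, -0.1, 174.9]
force: [1.0, -0.3, -1.2]
opening: 0.0499
gripper_force: 0.0
wide_cap 0.8 [365.9 227.2] [19. 26.] [ 0.4253 -0.1486]
narrow_cap 0.7 [143.  208.4] [11. 24.] [0.4576 0.3721]
narrow_cap 0.66 [289.1 218.6] [10. 25.] [0.4413 0.0309]
ribbed_roller 0.88 [325.6 222.9] [64. 19.] [ 0.4343 -0.0573]
smooth_roller 0.56 [210.1 144.2] [96. 16.] [0.6217 0.2242]
```

View pics/z1.png

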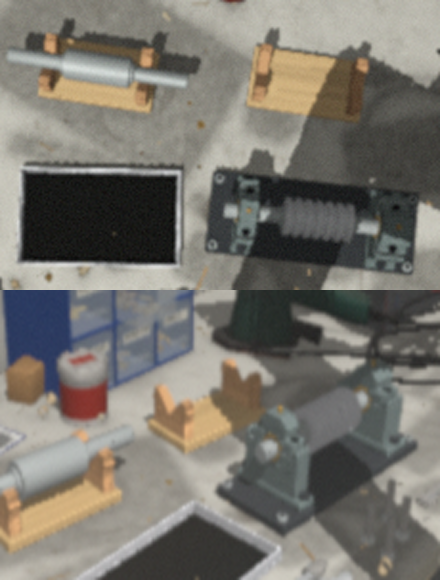

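The picture shows the ribbed roller at (318,220) under both caps, narrow on the left and wide on the right, both flat. The smooth roller is centred on its rest at (97,68) and the tray is empty. Measured positions agree within about 2 mm, so I'm handing in.

```bash
python3 -c "from plant import close_job; print(close_job())"
```

```text
the job is handed in; nothing more can be done
None
```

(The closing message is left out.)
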